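# Fit heat sinks and fan to three circuit boards

### The arm

A 6-joint arm with a two-finger parallel gripper is mounted at the origin on the work surface. World frame = base frame: x ahead of the robot, y to its left, z up, the work surface at z = 0. Lengths are in m, angles in degrees, forces in N, time in s.
With the tool pointing down it reaches from about 0.25 to 0.725 m from the base axis. Payload 9.7 kg.
Tool frame: the origin (TCP) lies on the centre line of the jaws, within the pads' length; the fingertips stand 17 mm ahead of it and the grasp point (between the pads) lies 2 mm behind it (bot.nose_length is the distance from the TCP to the fingertips, in m); x points along the fingers, y is the direction in which the jaws open and shut, and the axes are right-handed (so a half turn about x gives the same grasp; the last joint's range is limited). The gripper opens to 85 mm and grips with 20 to 120 N. Pads are 22 mm wide; open, the fingers measure 114 mm over their backs; the gripper's body (76 mm by 85 mm) begins 54 mm behind the grasp point. The pads swing forward as they close: fully open they stand 13 mm farther back than shut.
Start: joints at [72.25, 4.979, 10.078, 95.1, 0, 90], TCP at [0.168, 0.524, 0.248] pointing down, gripper open.
Joint ranges: [-179.16, 179.16], [-48.56, 103.87], [-65.8, 70.77], [-126.05, 130.52], [-82.76, 87.17], [-180, 180]. Speed limits (degrees/s): [127.2, 127.2, 147.25, 180, 180, 180].

### API

Orientations are given as [roll, pitch, yaw] about the fixed x, y, z axes, in that order (R = Rz(yaw) Ry(pitch) Rx(roll)).
In Python, from workcell import bot, viewer, ticket gives the robot as it stands.
- The arm moves only by the tool jog_arm, never from a script. Its argument "deltas" is a list of rows, each an object of numbers: "fingers": the opening, from 0 (shut) to 1 (fully open); "x", "y", "z": the shift along the world's x, y, z in mm; "twist": the turn about the world's z in degrees. A call has 1 to 10 rows; each row is the pose to reach, as a shift and turn from the pose measured when the call began; what a row does not reach only later rows make up. A row lasts 1/10 s, in which the tool goes at most 50 mm and 8.59 degrees, less where a joint would pass 70% of its speed; a pose out of reach is approached as far as the arm can. A call with a gripper value outside its range is refused whole. The fingers move at their own pace and stop on an object; "grip_force" is the grip in N (left out, the last holds). Time passes only in rows, so rows that repeat a pose let the fingers close. It gives the time, the measured TCP pose, the force and the opening at its end, in the units of the state.
- bot.get_obs(): the state, without advancing time (a new reading comes with each control period).
- viewer.camera(name): name is "scene" or "top"; returns a dict with "image" (384x512x3 uint8, red, green, blue), "fovy" (degrees; the focal length in pixels is half the picture's height over the tangent of half this angle, whatever the lens; pixels are square), "cx", "cy" (the principal point, pixels), "D" ([k1, k2, p1, p2, k3] as OpenCV has them; the pictures are not rectified), "world_to_cam" (4x4, takes a point from world to camera coordinates). Camera axes: x right, y down, z forward; pixel columns grow to the right and rows downward; lengths in m; the calibration is good to about 2 mm. A picture is of the moment at which its call begins. There is no depth.
- ticket.job_done(): hands the job in, once; it reports no verdict.
The state is a dict: "time": time; "q": joint angles; "qd": joint speeds; "joint_efforts": joint torques, N m; "ee_pos": TCP position; "tcp_rot": TCP orientation; "wrist_force": force on the tool from outside, world axes, zero at the start; "torque": the same for the moment, N m; "opening": finger opening in m.
Only numpy, scipy, OpenCV 4.12 (cv2) and the standard library are available. Lean on these libraries where they do the work, as an engineer would, in place of code of your own. Each camera call takes 0.05 s, during which the arm holds its last target.

### The job

Fit each of the three finned heat sinks to its circuit board: set it down gently, centred and square, on the white pad of its own size (large on large, medium on medium, small on small). In the end the cooling fan must lie flat, centred and square on top of the large heat sink, set down just as gently; drop nothing. Leave the capacitor, the transformer and the coil where they are.

Things in the scene. Friction and masses are not known exactly. Their poses are not given: they have to be found in the camera images.
- sink_large_center (a point): large finned heat sink, bare aluminium, 58 x 58 mm and 32 mm tall, standing loose on the blue mat with its fins up, 110 g or so; all three heat sinks are the same height and are told apart by their width (58, 46, 34 mm). The point is its centre, 16 mm above its underside; z points up, x runs along the fins, y across them. All four sides may be gripped; fingers that reach far past the grip should hold its upper half
- sink_medium_center (a point): medium finned heat sink, bare aluminium, 46 x 46 mm and 32 mm tall, standing loose on the blue mat with its fins up, 70 g or so; all three heat sinks are the same height and are told apart by their width (58, 46, 34 mm). The point is its centre, 16 mm above its underside; z points up, x runs along the fins, y across them. All four sides may be gripped; fingers that reach far past the grip should hold its upper half
- sink_small_center (a point): small finned heat sink, bare aluminium, 34 x 34 mm and 32 mm tall, standing loose on the blue mat with its fins up, 40 g or so; all three heat sinks are the same height and are told apart by their width (58, 46, 34 mm). The point is its centre, 16 mm above its underside; z points up, x runs along the fins, y across them. All four sides may be gripped; fingers that reach far past the grip should hold its upper half
- fan_center (a point): cooling fan: square black frame 50 x 50 mm, 18 mm tall, with orange hub and blades, lying loose and flat on the mat, about 45 g. The point is its centre, 9 mm above its underside; z points up, x and y run along its sides; all four sides may be gripped
- board_large_pad (a point): green circuit board, 84 x 84 mm, fixed to the mat, carrying in its middle a square cream-white thermal pad of 58 x 58 mm: the large pad of the three (58, 46, 34 mm). The point is the centre of the pad's top face, 10 mm above the mat and 4 mm above the board's face; z points up, x and y run along the sides of board and pad. The tiny parts on the board's face stand at most 2 mm above it
- board_medium_pad (a point): green circuit board, 84 x 84 mm, fixed to the mat, carrying in its middle a square cream-white thermal pad of 46 x 46 mm: the medium pad of the three (58, 46, 34 mm). The point is the centre of the pad's top face, 10 mm above the mat and 4 mm above the board's face; z points up, x and y run along the sides of board and pad. The tiny parts on the board's face stand at most 2 mm above it
- board_small_pad (a point): green circuit board, 84 x 84 mm, fixed to the mat, carrying in its middle a square cream-white thermal pad of 34 x 34 mm: the small pad of the three (58, 46, 34 mm). The point is the centre of the pad's top face, 10 mm above the mat and 4 mm above the board's face; z points up, x and y run along the sides of board and pad. The tiny parts on the board's face stand at most 2 mm above it
- capacitor_center (a point): bystander: dark blue can capacitor with a silver top, upright, 34 mm in diameter, 36 mm tall, loose; the point is its centre
- transformer_center (a point): bystander: small transformer with a yellow winding and dark core, 40 x 36 mm, 34 mm tall, loose; the point is its centre
- coil_center (a point): bystander: copper ring coil lying flat, 45 mm in diameter, 18 mm tall, loose; the point is its centre. (The blue mat under everything is 3 mm thick, so its top is 3 mm above the table.)
There are look-alikes about, which are no part of the job. Leave any green or yellow look-alike of the part that bears fan_center alone.

How it is judged:
By the outcome, as a careful person would: the job done as asked, in the order asked, and still so for the second after the job is handed in, with the robot touching nothing.
It also fails if it takes over 120 s, if anything falls off the work surface, if the arm or the gripper's body presses on something with over 40 N, if the wrist force passes 120 N, or if a joint passes its speed limit or range.

## Working session

There is one attempt and no reset: what is moved stays moved. The work goes in short steps, Python scripts to look and compute and a tool call to move; the robot and the scene stay as the last step left them, time stands still between calls to the robot, and variables do not carry over. Pictures are saved under pics/ and viewed, and the job is handed in when it is done.

Besides the shell and the picture viewer there is one more tool, called after "Request:" as name(argument=value, ...) on one line, values as JSON. jog_arm: Moves the arm, as the interface text tells. Its arguments: {"type":"object","properties":{"deltas":{"type":"array"},"grip_force":{"type":"number"}},"required":["deltas"]}

```bash
mkdir -p pics; ls; python3 - <<'E'
from workcell import bot, viewer
import cv2
o=bot.get_obs(); print(o, bot.nose_length)
for n in("scene","top"):
    c=viewer.camera(n); print(n,c["fovy"],c["cx"],c["cy"],c["D"],c["world_to_cam"])
    cv2.imwrite(f"pics/{n}0.png",c["image"][:,:,::-1])
E
```

```text
pics
{'time': 0.0, 'q': array([7.22515449e+01, 5.01346079e+00, 1.00339777e+01, 9.50980326e+01,
       1.46738371e-03, 8.99994694e+01]), 'qd': array([ 0.0154656 , -0.12823193,  0.14101538, -0.00842003, -0.144732  ,
       -0.00664095]), 'joint_efforts': array([ 1.58037551e-04, -5.20389855e+01,  4.64798212e+01,  1.63282512e-02,
       -4.88091155e-05,  1.19712411e-05]), 'ee_pos': array([0.16759527, 0.52363861, 0.24755612]), 'tcp_rot': array([ -91.08501782,   89.9224704 , -108.83294335]), 'wrist_force': array([-0.15202976, -0.07211279, -0.55260423]), 'torque': array([-0.05002631, -0.01434237,  0.02360306]), 'opening': 0.08568567937438251} 0.017
scene 46.84247708449158 259.92885427432924 192.79665723207057 [-0.08786616  0.          0.          0.          0.        ] [[ 0.07084931  0.99726897 -0.02085616 -0.04486069]
 [ 0.71792599 -0.0654974  -0.69303128 -0.34856116]
 [-0.69250462  0.03412761 -0.72060576  1.36217365]
 [ 0.          0.          0.          1.        ]]
top 42.99012838196529 248.51333136062448 194.3318358112549 [-0.20209234  0.          0.          0.          0.        ] [[ 0.01498935 -0.99980064 -0.01319101  0.00994578]
 [-0.99892278 -0.01439416 -0.04411444  0.51974894]
 [ 0.04391577  0.01383805 -0.99893939  1.19306489]
 [ 0.          0.          0.          1.        ]]
```

View pics/scene0.png

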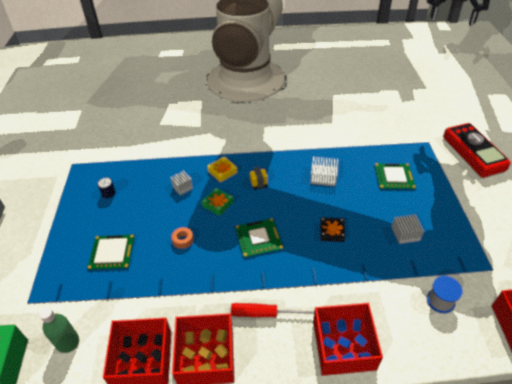

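View pics/top0.png

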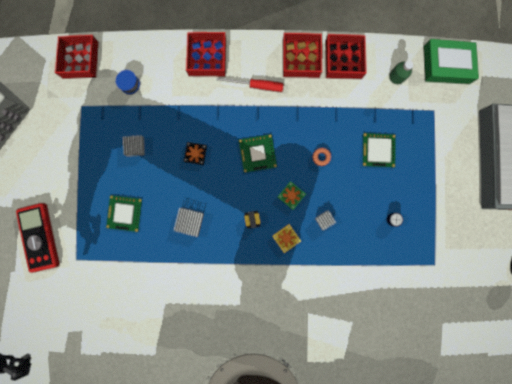

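```bash
cat > h.py <<'E'
import numpy as np, cv2
from workcell import bot, viewer
def K(c):
    f=c["image"].shape[0]/2/np.tan(np.radians(c["fovy"]/2))
    return np.array([[f,0,c["cx"]],[0,f,c["cy"]],[0,0,1]])
def ray(c,px,z):
    px=np.array(px,float).reshape(-1,1,2)
    n=cv2.undistortPoints(px,K(c),np.array(c["D"])).reshape(-1,2)
    M=np.array(c["world_to_cam"]);R,t=M[:3,:3],M[:3,3]
    o=-R.T@t; d=np.c_[n,np.ones(len(n))]@R
    return o+d*((z-o[2])/d[:,2])[:,None]
def proj(c,P):
    M=np.array(c["world_to_cam"])
    return cv2.projectPoints(np.array(P,float).reshape(-1,3),cv2.Rodrigues(M[:3,:3])[0],M[:3,3],K(c),np.array(c["D"]))[0].reshape(-1,2)
def crop(c,x,y,r,s,name):
    im=c["image"][max(0,y-r):y+r,max(0,x-r):x+r,::-1]
    cv2.imwrite(name,cv2.resize(im,None,fx=s,fy=s,interpolation=cv2.INTER_CUBIC))
E
python3 - <<'E'
from h import *
c=viewer.camera("top"); im=c["image"][:,:,::-1]
def cr(im,pts,r,name):
    t=[cv2.resize(im[y-r:y+r,x-r:x+r],(260,260),interpolation=cv2.INTER_CUBIC) for x,y in pts]
    while len(t)%3: t.append(np.zeros_like(t[0]))
    cv2.imwrite(name,np.vstack([np.hstack(t[i:i+3]) for i in range(0,len(t),3)]))
cr(im,[(380,150),(124,213),(258,152),(133,146),(189,221),(326,219)],24,"pics/t1.png")
cr(im,[(195,153),(292,195),(287,238)],24,"pics/t2.png")
s=viewer.camera("scene")
cr(s["image"][:,:,::-1],[(111,251),(395,176),(260,238),(408,229),(324,170),(181,183)],28,"pics/s1.png")
print(bot.get_obs()["time"])
E
```

```text
0.2
```

View pics/t1.png

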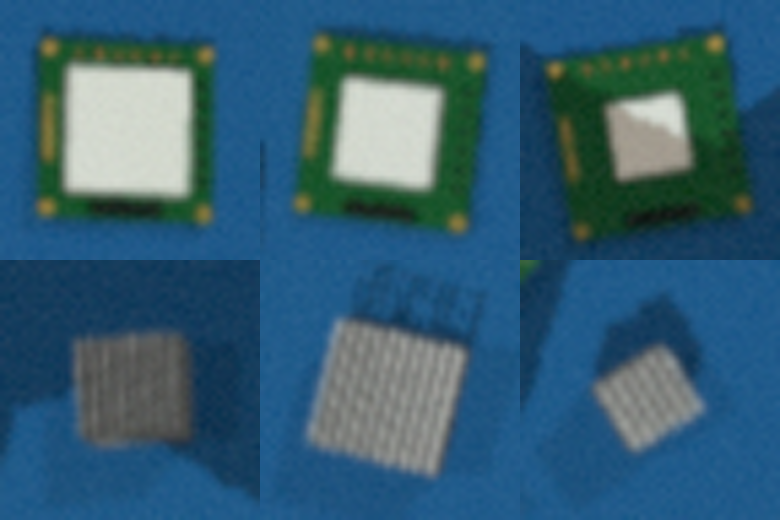

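View pics/t2.png

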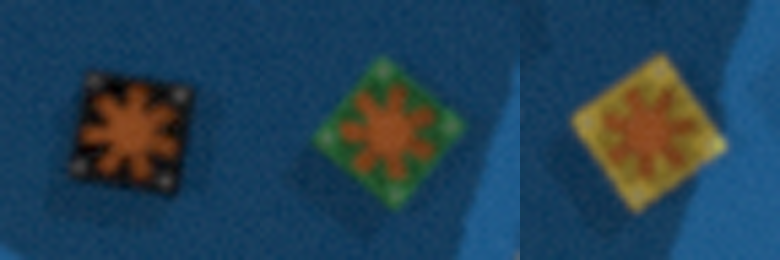

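View pics/s1.png

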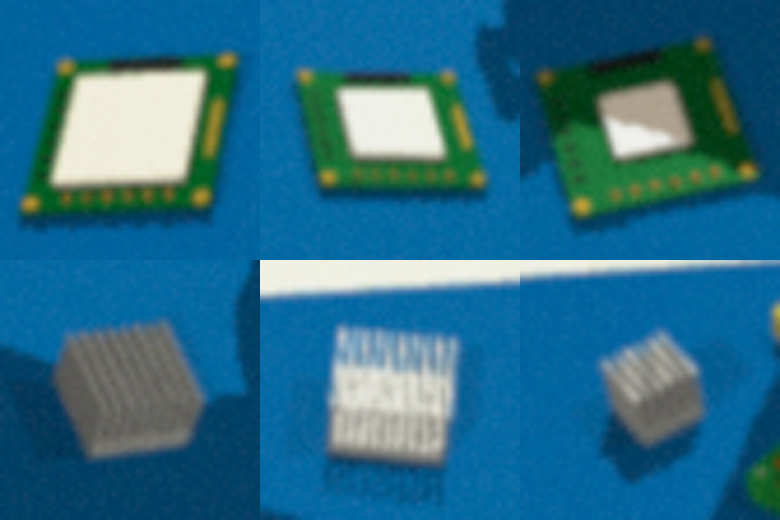

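```bash
cat >> h.py <<'E'
S=8
def metric(im,kind):
    r,g,b=[im[...,i].astype(float) for i in range(3)]
    if kind=="pad": return np.minimum(r,b)/(g+5)          # white high
    return 1-(b-r)/(b+g*0+5)                               # grey/black vs blue mat
def outline(c,xy,kind,r=26,thr=None,k=0):
    x,y=[int(round(v)) for v in xy]; x0,y0=x-r,y-r
    im=c["image"][y0:y+r,x0:x+r]
    im=cv2.GaussianBlur(im,(0,0),0.6)
    big=cv2.resize(im.astype(np.float32),None,fx=S,fy=S,interpolation=cv2.INTER_CUBIC)
    m=metric(big,kind)
    if thr is None: thr={"pad":.62,"sink":.55,"fan":.5}[kind]
    mk=(m>thr).astype(np.uint8)
    if k: mk=cv2.morphologyEx(mk,cv2.MORPH_CLOSE,np.ones((k*S,k*S),np.uint8))
    mk=cv2.morphologyEx(mk,cv2.MORPH_OPEN,np.ones((3*S,3*S),np.uint8))
    cs,_=cv2.findContours(mk,cv2.RETR_EXTERNAL,cv2.CHAIN_APPROX_NONE)
    cc=[q for q in cs if cv2.pointPolygonTest(q,(r*S,r*S),True)>-5*S]
    q=max(cc,key=cv2.contourArea)[:,0].astype(float)
    dbg=big.clip(0,255).astype(np.uint8)[:,:,::-1].copy(); cv2.polylines(dbg,[q.astype(int)],True,(0,0,255),1)
    return (q+.5)/S-.5+[x0,y0], dbg
def square(c,q,zb,zt):
    """centre, yaw, widths from silhouette lines; far sides at zt, near sides at zb"""
    M=np.array(c["world_to_cam"]); cam=-M[:3,:3].T@M[:3,3]
    w=ray(c,q,(zb+zt)/2)[:,:2]
    (cx,cy),_,a=cv2.minAreaRect(w.astype(np.float32)*1000)
    th=np.radians(a); ctr=np.array([cx,cy])/1000
    for it in range(3):
        ang=[];pos={}
        for i in range(4):
            n=np.array([np.cos(th+i*np.pi/2),np.sin(th+i*np.pi/2)])
            z=zt if n@(ctr-cam[:2])>0 else zb
            W=ray(c,q,z)[:,:2]; rel=w-ctr
            u=rel@n; v=rel@np.array([-n[1],n[0]])
            sz=max(abs(u)) 
            sel=(u>.75*np.percentile(u,99))&(abs(v)<.65*np.percentile(u,99))
            vx,vy,px,py=cv2.fitLine((W[sel]*1000).astype(np.float32),cv2.DIST_HUBER,0,.01,.01).ravel()
            l=np.arctan2(vy,vx)-(th+i*np.pi/2+np.pi/2); l=(l+np.pi/2)%np.pi-np.pi/2
            ang.append(l); pos[i]=np.array([px,py])/1000@n
        th+=np.mean(ang)
        e=[np.array([np.cos(th+i*np.pi/2),np.sin(th+i*np.pi/2)]) for i in range(2)]
        ctr=e[0]*(pos[0]-pos[2])/2+e[1]*(pos[1]-pos[3])/2
    return ctr*1000,(np.degrees(th)+45)%90-45,(round((pos[0]+pos[2])*1000,1),round((pos[1]+pos[3])*1000,1)),np.round(np.degrees(ang),1)
E
cat > m.py <<'E'
from h import *
c=viewer.camera("top"); s=viewer.camera("scene")
L=[("padL",(380,150),(111,251),"pad",.009,.013),("padM",(124,213),(395,176),"pad",.009,.013),("padS",(258,152),(260,238),"pad",.009,.013),
("sinkM",(133,146),(408,229),"sink",.003,.035),("sinkL",(189,221),(324,170),"sink",.003,.035),("sinkS",(326,219),(181,183),"sink",.003,.035),
("fan",(195,153),(332,230),"fan",.003,.021)]
tiles=[]
for n,a,b,k,zb,zt in L:
    for cn,cam,xy in(("top",c,a),("scene",s,b)):
        if cn=="scene" and k=="sink":continue
        try:
            q,d=outline(cam,xy,k); r=square(cam,q,zb,zt)
            print(n,cn,np.round(r[0],1),round(r[1],1),r[2],r[3]); tiles.append(cv2.resize(d,(195,195)))
        except Exception as e: print(n,cn,e)
while len(tiles)%4: tiles.append(tiles[0]*0)
cv2.imwrite("pics/m.png",np.vstack([np.hstack(tiles[i:i+4]) for i in range(0,len(tiles),4)]))
E
python3 m.py
```

```text
padL top [ 639.9 -302.3] -0.7 (np.float64(64.3), np.float64(65.3)) [ 0.8  2.5 -0.2 -0.5]
padL scene [ 649.9 -271.7] 0.2 (np.float64(62.4), np.float64(63.3)) [ 2.1 13.7  0.  -2.3]
padM top [467.5 331.6] -5.6 (np.float64(51.1), np.float64(52.0)) [-0.   0.3 -0.  -0.2]
padM scene [461.6 336.5] -5.4 (np.float64(49.7), np.float64(54.5)) [-0.3  0.7  0.6  0.7]
padS top [623.   -3.1] 10.7 (np.float64(39.3), np.float64(38.9)) [-0.1 -0.3 -0.3  0.7]
padS scene [620.4  -2. ] 10.5 (np.float64(38.5), np.float64(38.4)) [-0.2 -0.5 -0.1  0.8]
sinkM top [637.9 307.5] 5.7 (np.float64(46.9), np.float64(47.8)) [-0.8  1.8  1.1 -2.4]
sinkL top [449.7 164.8] -13.3 (np.float64(60.5), np.float64(61.2)) [ 0.3 -0.7  0.1  0.5]
sinkS top [ 459.3 -171.1] 31.7 (np.float64(36.7), np.float64(38.1)) [ 0.9  0.9  0.7 -2.1]
fan top [617.1 165. ] -7.6 (np.float64(46.9), np.float64(47.1)) [-0.9  0.5  4.1  0.9]
fan scene [618.2 152.8] -8.4 (np.float64(46.7), np.float64(44.8)) [-0.  -0.   0.2 -0.5]
```

View pics/m.png

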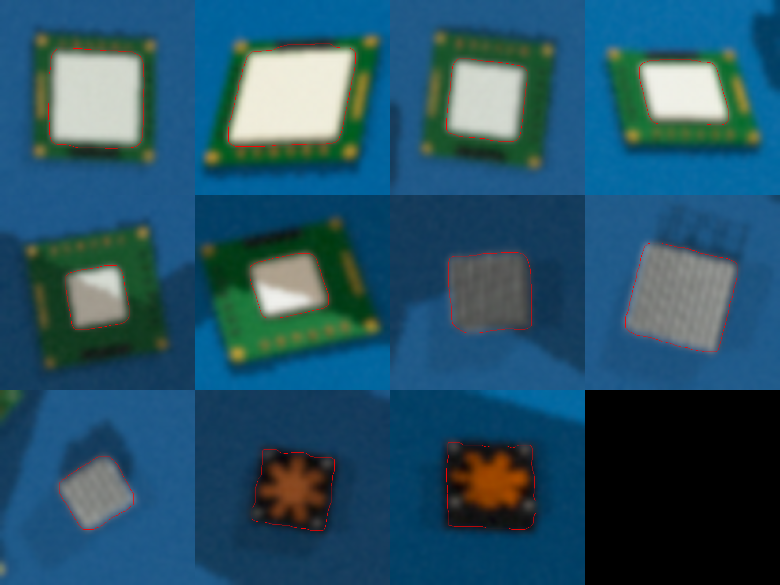

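```bash
python3 - <<'E'
t=open('h.py').read()
t=t.replace("pos[i]=np.array([px,py])/1000@n","pos[i]=(np.array([px,py])/1000-ctr)@n")
t=t.replace("        th+=np.mean(ang)\n","")
t=t.replace("ctr=e[0]*(pos[0]-pos[2])/2+e[1]*(pos[1]-pos[3])/2","ctr=ctr+e[0]*(pos[0]-pos[2])/2+e[1]*(pos[1]-pos[3])/2; th+=np.median(ang)")
t=t.replace("range(3):\n        ang","range(6):\n        ang")
# linear metrics, per-patch midpoint threshold
t=t.replace('return np.minimum(r,b)/(g+5)          # white high','return r')
t=t.replace('{"pad":.62,"sink":.55,"fan":.5}','{"pad":None,"sink":.55,"fan":.5}')
open('h.py','w').write(t)
m=open('m.py').read()
E
cat > m2.py <<'E'
from h import *
import sys
exec(open('m.py').read().split("tiles=[]")[0])
tiles=[]
for n,a,b,k,zb,zt in L:
    for cn,cam,xy in(("top",c,a),("scene",s,b)):
        x,y=xy
        im=cam["image"].astype(float)
        if k=="pad":
            # red channel: white pad vs green; half level (shadowed pad ~ lower)
            hi=np.percentile(im[y-4:y+5,x-4:x+5,0],20); thr=hi/2+15
        else: thr=None
        if cn=="scene" and k=="sink":continue
        q,d=outline(cam,xy,k,thr=thr); r=square(cam,q,zb,zt)
        print(n,cn,np.round(r[0],1),round(r[1],1),np.round(r[2],1),r[3]); tiles.append(cv2.resize(d,(195,195)))
while len(tiles)%4: tiles.append(tiles[0]*0)
cv2.imwrite("pics/m2.png",np.vstack([np.hstack(tiles[i:i+4]) for i in range(0,len(tiles),4)]))
E
python3 m2.py
```

```text
padL top [ 636.6 -309.7] -1.1 [59.1 59. ] [-0.1  0.1 -0.8  0.2]
padL scene [ 632.7 -309.3] -1.8 [58.6 58.5] [ 0.1 -0.2  0.5 -0.1]
padM top [467.5 331.7] -5.6 [46.8 47.4] [ 0.1 -0.1 -0.1  0.2]
padM scene [464.2 333.5] -5.9 [46.7 47.3] [ 0.   0.8 -0.  -1.9]
padS top [623.6  -3.3] 10.0 [35.4 35.1] [ 0.4  0.  -0.  -2.6]
padS scene [620.7  -2.3] 9.9 [35.  35.8] [ 1.   0.2 -0.2 -2. ]
sinkM top [637.6 308.1] 6.3 [46.8 48.1] [-0.7  1.7  0.7 -2.7]
sinkL top [449.9 164.4] -13.3 [60.5 61.2] [-0.1 -0.8  0.1  0.1]
sinkS top [ 458.8 -171.7] 32.4 [36.5 37.8] [ 0.6  0.2 -0.2 -2.7]
fan top [620.2 152.6] -8.3 [46.7 46.8] [-2.6 -1.   1.7  1. ]
fan scene [618.  153.9] -7.7 [46.6 44.3] [-0.4 -0.3  0.4  0.3]
```

View pics/m2.png

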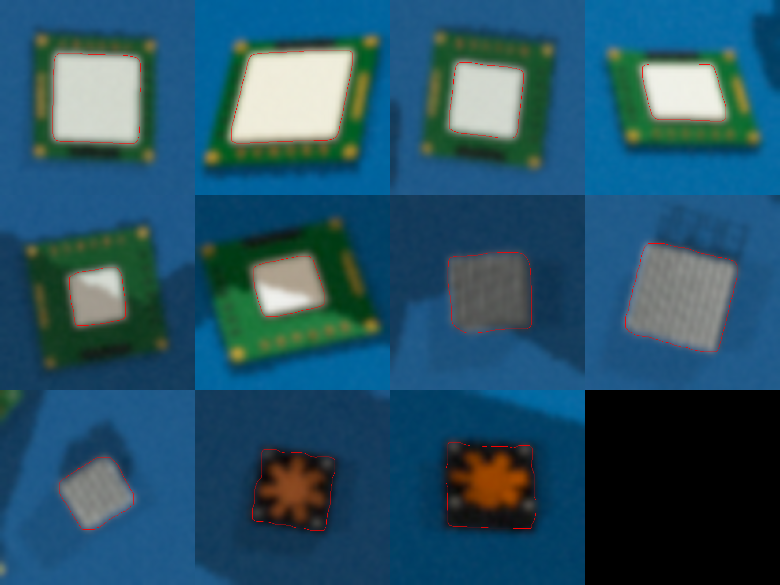

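```bash
cat >> h.py <<'E'
from scipy.spatial.transform import Rotation
def jaw():
    o=bot.get_obs(); R=Rotation.from_euler('xyz',o["tcp_rot"],degrees=True).as_matrix()
    return o,np.degrees(np.arctan2(R[1,1],R[0,1])),R
def plan(x,y,yaw,z=None):
    o,j,R=jaw(); p=o["ee_pos"]*1000
    print("t",round(o["time"],2),"p",np.round(p,1),"jaw",round(j,2),"toolx",np.round(R[:,0],3),"open",round(o["opening"]*1000,1),"F",np.round(o["wrist_force"],1),"q",np.round(o["q"],0))
    tw=[(yaw+k*90-j+180)%360-180 for k in range(4)]
    print("dx,dy",np.round([x-p[0],y-p[1]],1),"dz",None if z is None else round(z-p[2],1),"twists",np.round(sorted(tw,key=abs),1))
E
python3 -c "
from h import *
plan(448.3,165,-13.3,120)"
```

```text
t 0.4 p [167.7 523.8 248.2] jaw 72.25 toolx [-0. -0. -1.] open 85.4 F [-0.3 -0.2 -0.2] q [72.  5. 10. 95. -0. 90.]
dx,dy [ 280.6 -358.8] dz -128.2 twists [   4.5  -85.5   94.5 -175.5]
```

Request:
jog_arm(deltas=[{"x": 30,"y": -38,"z": -10,"twist": 1,"fingers": 1},{"x": 60,"y": -76,"z": -20,"twist": 2,"fingers": 1},{"x": 90,"y": -114,"z": -40,"twist": 3,"fingers": 1},{"x": 120,"y": -153,"z": -60,"twist": 4.5,"fingers": 1},{"x": 150,"y": -192,"z": -80,"twist": 4.5,"fingers": 1},{"x": 180,"y": -230,"z": -100,"twist": 4.5,"fingers": 1},{"x": 215,"y": -275,"z": -128,"twist": 4.5,"fingers": 1},{"x": 250,"y": -320,"z": -128,"twist": 4.5,"fingers": 1},{"x": 281,"y": -359,"z": -128,"twist": 4.5,"fingers": 1},{"x": 281,"y": -359,"z": -128,"twist": 4.5,"fingers": 1}], grip_force=30)

```text
time: 1.4
ee_pos: [0.45, 0.1621, 0.1199]
tcp_rot: [-66.6, 90.0, -80.0]
wrist_force: [-0.3, 0.8, 1.1]
opening: 0.0851
```

```bash
python3 -c "
from h import *
plan(448.3,165,-13.3,20)
for n in ('scene','top'):
    c=viewer.camera(n); cv2.imwrite(f'pics/{n}1.png',c['image'][:,:,::-1])
"
```

```text
t 1.4 p [450.  162.1 119.9] jaw 76.64 toolx [ 0.    -0.001 -1.   ] open 85.1 F [-0.3  0.8  1.1] q [ 20.  -5. -14.  81.  -0.  33.]
dx,dy [-1.7  2.9] dz -99.9 twists [ 1.000e-01 -8.990e+01  9.010e+01 -1.799e+02]
```

View pics/scene1.png

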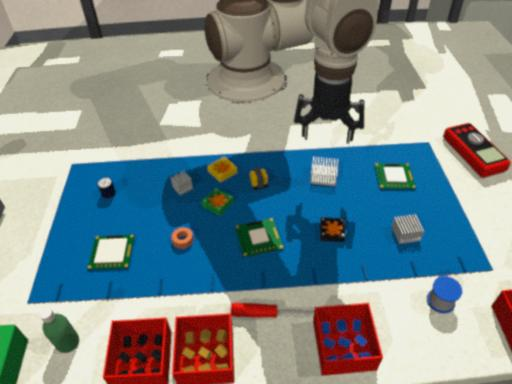

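```bash
python3 -c "
from h import *
plan(448.3,165,-13.3,20)
for n in ('scene','top'):
    c=viewer.camera(n); cv2.imwrite(f'pics/{n}1.png',c['image'][:,:,::-1])
    print(n,proj(c,[[.449,.163,.103],[.449,.163,.035]]))
"
```

```text
t 1.5 p [450.2 162.1 119.8] jaw 76.51 toolx [-0.    -0.001 -1.   ] open 85.4 F [0.  0.5 0.6] q [ 20.  -5. -14.  81.  -0.  33.]
dx,dy [-1.9  2.9] dz -99.8 twists [   0.2  -89.8   90.2 -179.8]
scene [[326.19846259 144.10510334]
 [323.71605496 166.58105169]]
top [[184.06076479 222.41879056]
 [188.11223875 222.04879194]]
```

View pics/scene1.png

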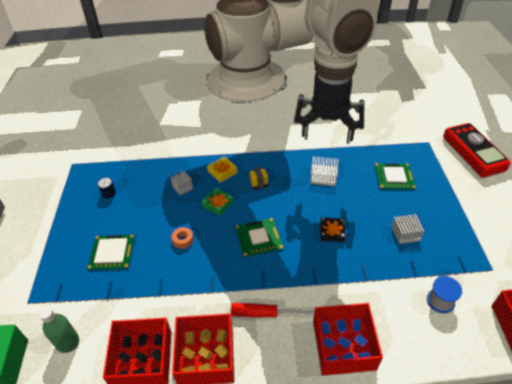

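View pics/top1.png

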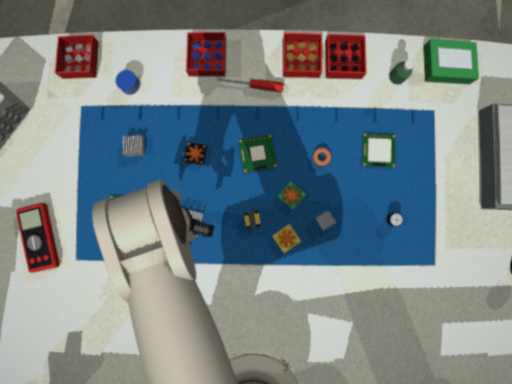

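```bash
python3 -c "
from h import *
c=viewer.camera('scene')
o,j,R=jaw(); p=o['ee_pos']
P=[p]+[p+R@np.array([a,b,0]) for a in (0.004,.017) for b in (-.057,-.0425,.0425,.057)]
q=proj(c,P); print(np.round(q,1))
im=c['image'][90:200,270:390,::-1].copy()
im=cv2.resize(im,None,fx=5,fy=5,interpolation=cv2.INTER_CUBIC)
for a in q: cv2.circle(im,(int((a[0]-270+.5)*5),int((a[1]-90+.5)*5)),3,(0,0,255),-1)
cv2.imwrite('pics/g1.png',im)
"
```

```text
[[327.7 137.9]
 [301.8 137. ]
 [308.3 137.6]
 [346.9 141. ]
 [353.6 141.6]
 [301.5 141.5]
 [308.  142.1]
 [346.3 145.6]
 [352.8 146.2]]
```

View pics/g1.png

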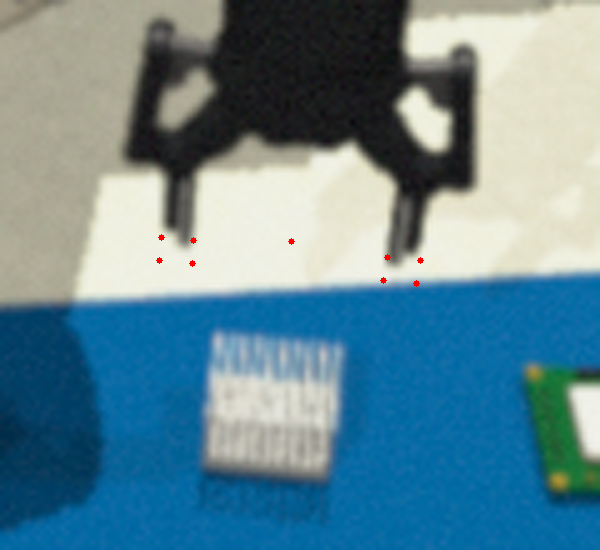

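Request:
jog_arm(deltas=[{"x": -2,"y": 3,"z": 0,"twist": 0},{"x": -2,"y": 3,"z": -20,"twist": 0},{"x": -2,"y": 3,"z": -40,"twist": 0},{"x": -2,"y": 3,"z": -60,"twist": 0},{"x": -2,"y": 3,"z": -80,"twist": 0},{"x": -2,"y": 3,"z": -90},{"x": -2,"y": 3,"z": -100},{"x": -2,"y": 3,"z": -100},{"x": -2,"y": 3,"z": -100}])

```text
validation failed for argument at $.de...
```

Request:
jog_arm(deltas=[{"z": 0,"fingers": 0.3},{"fingers": 0.3},{"fingers": 0.3},{"fingers": 0.3},{"fingers": 0.3},{"fingers": 0.3},{"fingers": 0.3},{"fingers": 0.3}], grip_force=30)

```text
validation failed for argument at $.de...
```

Request:
jog_arm(deltas=[{"x": -2,"y": 3,"z": 0,"twist": 0,"fingers": 1},{"x": -2,"y": 3,"z": -20,"twist": 0,"fingers": 1},{"x": -2,"y": 3,"z": -40,"twist": 0,"fingers": 1},{"x": -2,"y": 3,"z": -60,"twist": 0,"fingers": 1},{"x": -2,"y": 3,"z": -80,"twist": 0,"fingers": 1},{"x": -2,"y": 3,"z": -90,"twist": 0,"fingers": 1},{"x": -2,"y": 3,"z": -100,"twist": 0,"fingers": 1},{"x": -2,"y": 3,"z": -100,"twist": 0,"fingers": 1},{"x": -2,"y": 3,"z": -100,"twist": 0,"fingers": 1}])

```text
time: 2.55
ee_pos: [0.4466, 0.1683, 0.0208]
tcp_rot: [51.3, 90.0, 38.1]
wrist_force: [0.6, -0.1, -0.2]
opening: 0.0856
```

```bash
python3 -c "
from h import *
plan(448.3,165,-13.3,20)
plan(448.3,165,-13.3,20)
"
```

```text
t 2.55 p [446.6 168.3  20.8] jaw 76.75 toolx [ 0.  0. -1.] open 85.6 F [ 0.6 -0.1 -0.2] q [ 21.  -3. -23.  70.   0.  34.]
dx,dy [ 1.7 -3.3] dz -0.8 twists [-1.000e-01  8.990e+01 -9.010e+01  1.799e+02]
t 2.55 p [446.6 168.3  20.8] jaw 76.75 toolx [ 0.  0. -1.] open 85.6 F [ 0.6 -0.1 -0.2] q [ 21.  -3. -23.  70.   0.  34.]
dx,dy [ 1.7 -3.3] dz -0.8 twists [-1.000e-01  8.990e+01 -9.010e+01  1.799e+02]
```

Request:
jog_arm(deltas=[{"x": 2,"y": -3,"z": 0,"twist": 0,"fingers": 1},{"x": 2,"y": -3,"z": 0,"twist": 0,"fingers": 1},{"x": 2,"y": -3,"z": 0,"twist": 0,"fingers": 1}])

```text
time: 2.85
ee_pos: [0.449, 0.1652, 0.0213]
tcp_rot: [38.7, 89.9, 25.5]
wrist_force: [-0.4, 0.1, -0.4]
opening: 0.0851
```

```bash
python3 -c "
from h import *
plan(448.3,165,-13.3,20)
"
```

```text
t 2.85 p [449.  165.2  21.3] jaw 76.73 toolx [ 0.001  0.    -1.   ] open 85.1 F [-0.4  0.1 -0.4] q [ 20.  -3. -23.  70.   0.  33.]
dx,dy [-0.7 -0.2] dz -1.3 twists [ -0.  90. -90. 180.]
```

Request:
jog_arm(deltas=[{"x": 0,"y": 0,"z": -1,"twist": 0,"fingers": 0.5},{"x": 0,"y": 0,"z": -1,"twist": 0,"fingers": 0.5},{"x": 0,"y": 0,"z": -1,"twist": 0,"fingers": 0.5},{"x": 0,"y": 0,"z": -1,"twist": 0,"fingers": 0.5},{"x": 0,"y": 0,"z": -1,"twist": 0,"fingers": 0.5},{"x": 0,"y": 0,"z": -1,"twist": 0,"fingers": 0.5}], grip_force=30)

```text
time: 3.45
ee_pos: [0.4491, 0.1653, 0.0204]
tcp_rot: [36.7, 89.9, 23.5]
wrist_force: [0.1, -0.6, 3.1]
opening: 0.0578
```

Request:
jog_arm(deltas=[{"x": 0,"y": 0,"z": 0,"twist": 0,"fingers": 0.4},{"x": 0,"y": 0,"z": 0,"twist": 0,"fingers": 0.4},{"x": 0,"y": 0,"z": 5,"twist": 0,"fingers": 0.4},{"x": 0,"y": 0,"z": 15,"twist": 0,"fingers": 0.4},{"x": 0,"y": 0,"z": 30,"twist": 0,"fingers": 0.4},{"x": 0,"y": 0,"z": 50,"twist": 0,"fingers": 0.4},{"x": 0,"y": 0,"z": 70,"twist": 0,"fingers": 0.4},{"x": 0,"y": 0,"z": 80,"twist": 0,"fingers": 0.4},{"x": 0,"y": 0,"z": 80,"twist": 0,"fingers": 0.4}])

```text
time: 4.35
ee_pos: [0.4499, 0.1656, 0.1021]
tcp_rot: [34.7, 89.8, 21.4]
wrist_force: [-0.2, -0.2, -1.0]
opening: 0.0575
```

```bash
python3 -c "
from h import *
plan(635,-308.9,-1.5,100)
c=viewer.camera('scene'); crop(c,325,140,60,5,'pics/l1.png')
"
```

```text
t 4.35 p [449.9 165.6 102.1] jaw 76.73 toolx [ 0.004  0.001 -1.   ] open 57.5 F [-0.2 -0.2 -1. ] q [ 20.  -5. -16.  79.   0.  33.]
dx,dy [ 185.1 -474.5] dz -2.1 twists [  11.8  -78.2  101.8 -168.2]
```

View pics/l1.png

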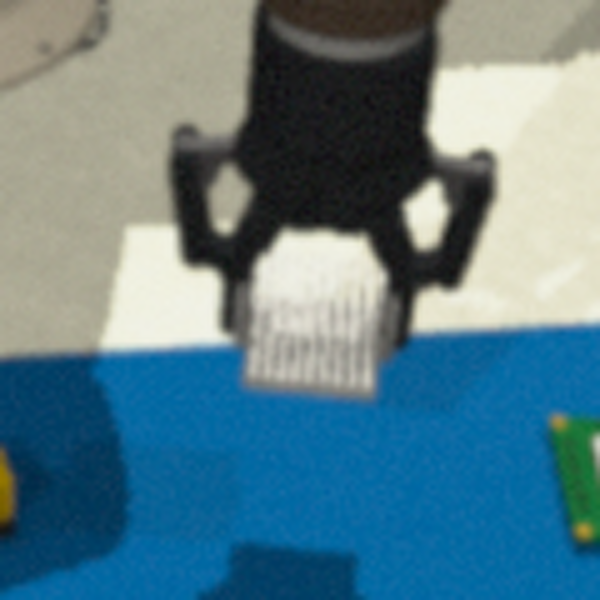

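Request:
jog_arm(deltas=[{"x": 8,"y": -20,"z": 5,"twist": 1,"fingers": 0.4},{"x": 20,"y": -50,"z": 10,"twist": 2,"fingers": 0.4},{"x": 35,"y": -90,"z": 15,"twist": 4,"fingers": 0.4},{"x": 50,"y": -130,"z": 18,"twist": 6,"fingers": 0.4},{"x": 65,"y": -170,"z": 18,"twist": 8,"fingers": 0.4},{"x": 82,"y": -210,"z": 18,"twist": 10,"fingers": 0.4},{"x": 98,"y": -250,"z": 18,"twist": 12,"fingers": 0.4},{"x": 113,"y": -290,"z": 18,"twist": 12,"fingers": 0.4},{"x": 128,"y": -330,"z": 18,"twist": 12,"fingers": 0.4},{"x": 142,"y": -365,"z": 18,"twist": 12,"fingers": 0.4}])

```text
time: 5.4
ee_pos: [0.5912, -0.2016, 0.1171]
tcp_rot: [88.8, 89.9, 87.5]
wrist_force: [0.7, 0.5, -1.2]
opening: 0.0578
```

```bash
python3 -c "
from h import *
plan(635,-308.9,-1.5,100)
"
```

```text
t 5.4 p [ 591.2 -201.6  117.1] jaw 88.69 toolx [ 0.     0.002 -1.   ] open 57.8 F [ 0.7  0.5 -1.2] q [-19.  15.   7.  82.   0. -18.]
dx,dy [  43.8 -107.3] dz -17.1 twists [ -0.2  89.8 -90.2 179.8]
```

Request:
jog_arm(deltas=[{"x": 12,"y": -30,"z": 0,"twist": 0,"fingers": 0.4},{"x": 24,"y": -60,"z": 0,"twist": 0,"fingers": 0.4},{"x": 34,"y": -85,"z": -10,"twist": 0,"fingers": 0.4},{"x": 44,"y": -107,"z": -25,"twist": 0,"fingers": 0.4},{"x": 44,"y": -107,"z": -40,"twist": 0,"fingers": 0.4},{"x": 44,"y": -107,"z": -55,"twist": 0,"fingers": 0.4},{"x": 44,"y": -107,"z": -65,"twist": 0,"fingers": 0.4},{"x": 44,"y": -107,"z": -65,"twist": 0,"fingers": 0.4},{"x": 44,"y": -107,"z": -65,"twist": 0,"fingers": 0.4}])

```text
time: 6.3
ee_pos: [0.6352, -0.3078, 0.0526]
tcp_rot: [83.2, 89.9, 81.9]
wrist_force: [-0.0, -0.3, -0.5]
opening: 0.0576
```

```bash
python3 -c "
from h import *
plan(635,-308.9,-1.5,30)
for n,x,y in (('scene',111,245),('top',383,150)):
    c=viewer.camera(n); crop(c,x,y,40,9,f'pics/p1{n}.png')
"
```

```text
t 6.3 p [ 635.2 -307.8   52.6] jaw 88.74 toolx [ 0.     0.002 -1.   ] open 57.6 F [-0.  -0.3 -0.5] q [-26.  27.  15.  78.   0. -25.]
dx,dy [-0.2 -1.1] dz -22.6 twists [ -0.2  89.8 -90.2 179.8]
```

View pics/p1scene.png

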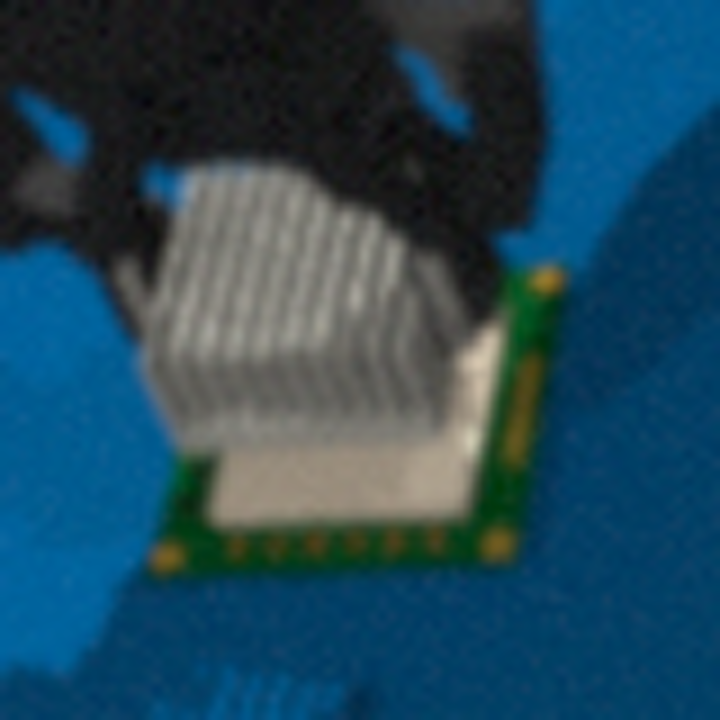

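Request:
jog_arm(deltas=[{"x": 0,"y": -1,"z": -5,"twist": 0,"fingers": 0.4},{"x": 0,"y": -1,"z": -10,"twist": 0,"fingers": 0.4},{"x": 0,"y": -1,"z": -15,"twist": 0,"fingers": 0.4},{"x": 0,"y": -1,"z": -18,"twist": 0,"fingers": 0.4},{"x": 0,"y": -1,"z": -20,"twist": 0,"fingers": 0.4},{"x": 0,"y": -1,"z": -20.5,"twist": 0,"fingers": 0.4},{"x": 0,"y": -1,"z": -20.5,"twist": 0,"fingers": 0.4},{"x": 0,"y": -1,"z": -20.5,"twist": 0,"fingers": 0.4}])

```text
time: 7.2
ee_pos: [0.6357, -0.3093, 0.0331]
tcp_rot: [30.6, 89.9, 29.3]
wrist_force: [0.4, -0.7, -0.8]
opening: 0.0574
```

```bash
python3 -c "
from h import *
plan(635,-308.9,-1.5,30.4)
for n,x,y in (('scene',111,245),('top',383,150)):
    c=viewer.camera(n); crop(c,x,y,40,9,f'pics/p2{n}.png')
"
```

```text
t 7.2 p [ 635.7 -309.3   33.1] jaw 88.72 toolx [ 0.002  0.001 -1.   ] open 57.4 F [ 0.4 -0.7 -0.8] q [-26.  27.  14.  76.   0. -25.]
dx,dy [-0.7  0.4] dz -2.7 twists [ -0.2  89.8 -90.2 179.8]
```

View pics/p2scene.png

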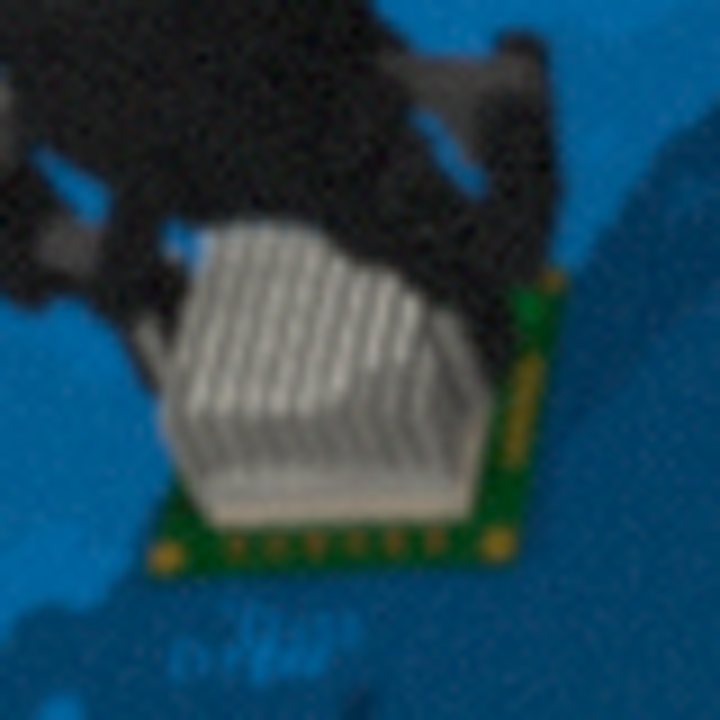

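View pics/p2top.png

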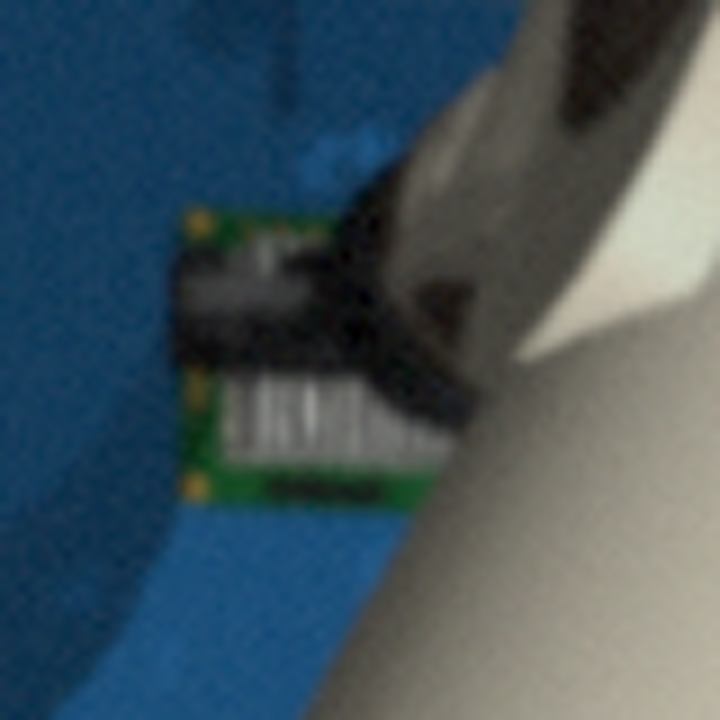

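Request:
jog_arm(deltas=[{"x": 0,"y": 0,"z": -0.5,"twist": 0,"fingers": 0.4},{"x": 0,"y": 0,"z": -1,"twist": 0,"fingers": 0.4},{"x": 0,"y": 0,"z": -1.5,"twist": 0,"fingers": 0.4},{"x": 0,"y": 0,"z": -2,"twist": 0,"fingers": 0.4},{"x": 0,"y": 0,"z": -2,"twist": 0,"fingers": 0.4},{"x": 0,"y": 0,"z": -2,"twist": 0,"fingers": 0.4}])

```text
time: 7.9
ee_pos: [0.6357, -0.3093, 0.0311]
tcp_rot: [30.0, 89.9, 28.7]
wrist_force: [-0.1, 0.7, -1.2]
opening: 0.0576
```

Request:
jog_arm(deltas=[{"x": 0,"y": 0,"z": -0.3,"twist": 0,"fingers": 0.4},{"x": 0,"y": 0,"z": -0.6,"twist": 0,"fingers": 0.4},{"x": 0,"y": 0,"z": -0.6,"twist": 0,"fingers": 0.4},{"x": 0,"y": 0,"z": -0.6,"twist": 0,"fingers": 0.4}])

```text
time: 8.3
ee_pos: [0.6358, -0.3094, 0.0306]
tcp_rot: [27.0, 89.9, 25.7]
wrist_force: [0.2, -1.0, -0.4]
opening: 0.0577
```

Request:
jog_arm(deltas=[{"x": 0,"y": 0,"z": -0.3,"twist": 0,"fingers": 0.4},{"x": 0,"y": 0,"z": -0.6,"twist": 0,"fingers": 0.4},{"x": 0,"y": 0,"z": -0.6,"twist": 0,"fingers": 0.4},{"x": 0,"y": 0,"z": -0.6,"twist": 0,"fingers": 0.4}])

```text
time: 8.7
ee_pos: [0.6358, -0.3094, 0.0305]
tcp_rot: [21.6, 89.9, 20.3]
wrist_force: [-2.4, 1.7, 6.0]
opening: 0.0576
```

Request:
jog_arm(deltas=[{"x": 0,"y": 0,"z": 0,"twist": 0,"fingers": 0.7},{"x": 0,"y": 0,"z": 0,"twist": 0,"fingers": 0.8},{"x": 0,"y": 0,"z": 0,"twist": 0,"fingers": 0.9},{"x": 0,"y": 0,"z": 0,"twist": 0,"fingers": 0.95},{"x": 0,"y": 0,"z": 0,"twist": 0,"fingers": 0.95},{"x": 0,"y": 0,"z": 10,"twist": 0,"fingers": 0.95},{"x": 0,"y": 0,"z": 30,"twist": 0,"fingers": 0.95},{"x": 0,"y": 0,"z": 55,"twist": 0,"fingers": 0.95},{"x": 0,"y": 0,"z": 80,"twist": 0,"fingers": 0.95},{"x": 0,"y": 0,"z": 100,"twist": 0,"fingers": 0.95}])

```text
time: 9.7
ee_pos: [0.636, -0.3095, 0.1332]
tcp_rot: [0.8, 89.8, -0.5]
wrist_force: [-0.0, -0.3, -0.2]
opening: 0.0816
```

```bash
python3 -c "
from h import *
plan(457.2,-171.1,32.4,120)
"
```

```text
t 9.7 p [ 636.  -309.5  133.2] jaw 88.72 toolx [ 0.004 -0.    -1.   ] open 81.6 F [-0.  -0.3 -0.2] q [-26.  26.  23.  87.   0. -25.]
dx,dy [-178.8  138.4] dz -13.2 twists [  33.7  -56.3  123.7 -146.3]
```

Request:
jog_arm(deltas=[{"x": -25,"y": 20,"z": 0,"twist": 5,"fingers": 0.65},{"x": -55,"y": 43,"z": 0,"twist": 11,"fingers": 0.65},{"x": -85,"y": 66,"z": 0,"twist": 17,"fingers": 0.65},{"x": -115,"y": 89,"z": 0,"twist": 23,"fingers": 0.65},{"x": -145,"y": 112,"z": -5,"twist": 29,"fingers": 0.65},{"x": -165,"y": 128,"z": -10,"twist": 33.7,"fingers": 0.65},{"x": -179,"y": 138,"z": -13,"twist": 33.7,"fingers": 0.65},{"x": -179,"y": 138,"z": -13,"twist": 33.7,"fingers": 0.65},{"x": -179,"y": 138,"z": -13,"twist": 33.7,"fingers": 0.65}])

```text
time: 10.6
ee_pos: [0.4576, -0.1718, 0.1212]
tcp_rot: [-16.7, 89.7, 15.7]
wrist_force: [-0.1, 0.0, -0.5]
opening: 0.0554
```

```bash
python3 -c "
from h import *
plan(457.2,-171.1,32.4,22)
t=[]
for n,x,y in (('scene',111,245),('top',383,150)):
    c=viewer.camera(n); t.append(cv2.resize(c['image'][y-30:y+30,x-30:x+30,::-1],(390,390),interpolation=cv2.INTER_CUBIC))
    cv2.imwrite(f'pics/{n}3.png',c['image'][:,:,::-1])
cv2.imwrite('pics/p3.png',np.hstack(t))
"
```

```text
t 10.6 p [ 457.6 -171.8  121.2] jaw 122.42 toolx [ 0.005  0.001 -1.   ] open 55.4 F [-0.1  0.  -0.5] q [-21.  -4. -13.  81.   0. -53.]
dx,dy [-0.4  0.7] dz -99.2 twists [ -0.  90. -90. 180.]
```

View pics/p3.png

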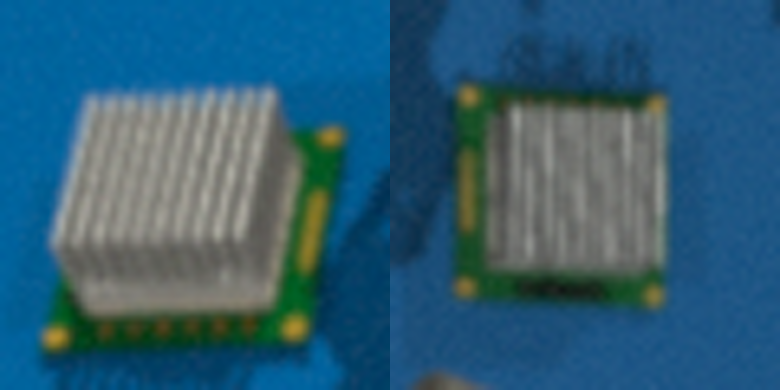

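```bash
python3 -c "
from h import *
c=viewer.camera('top')
for t in (60,75,90):
  q,d=outline(c,(383,150),'pad',thr=t,k=2); r=square(c,q,.013,.045); print(np.round(r[0],1),round(r[1],1),np.round(r[2],1),r[3])
cv2.imwrite('pics/d.png',d)
"
```

```text
[ 636.2 -305.8] -1.5 [72.6 60.5] [ 0.5 -0.   0.  -0.5]
[ 636.2 -309.3] -0.9 [63.8 58. ] [ 9.5 -0.1 -0.4  0.1]
[ 636.4 -311.9] -1.4 [55.3 56.8] [ 0.4 -8.3  0.4 -0.7]
```

View pics/d.png

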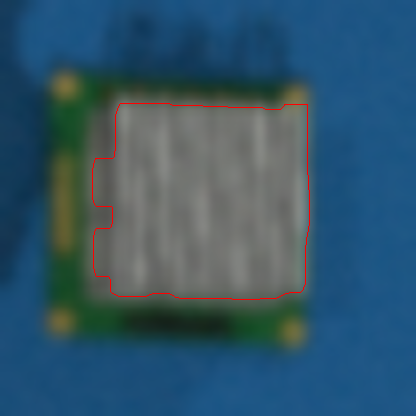

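Request:
jog_arm(deltas=[{"x": 0,"y": 0.5,"z": -20,"twist": 0,"fingers": 0.65},{"x": 0,"y": 0.5,"z": -40,"twist": 0,"fingers": 0.65},{"x": 0,"y": 0.5,"z": -60,"twist": 0,"fingers": 0.65},{"x": 0,"y": 0.5,"z": -75,"twist": 0,"fingers": 0.65},{"x": 0,"y": 0.5,"z": -85,"twist": 0,"fingers": 0.65},{"x": 0,"y": 0.5,"z": -94,"twist": 0,"fingers": 0.65},{"x": 0,"y": 0.5,"z": -99,"twist": 0,"fingers": 0.65},{"x": 0,"y": 0.5,"z": -99,"twist": 0,"fingers": 0.65},{"x": 0,"y": 0.5,"z": -99,"twist": 0,"fingers": 0.65}])

```text
time: 11.65
ee_pos: [0.4581, -0.1716, 0.022]
tcp_rot: [-12.1, 89.7, 20.3]
wrist_force: [-0.5, -0.5, 0.4]
opening: 0.0556
```

Request:
jog_arm(deltas=[{"x": -0.5,"y": 0.3,"z": 0,"twist": 0,"fingers": 0.5},{"x": -0.5,"y": 0.3,"z": 0,"twist": 0,"fingers": 0.4},{"x": -0.5,"y": 0.3,"z": 0,"twist": 0,"fingers": 0.25},{"x": -0.5,"y": 0.3,"z": 0,"twist": 0,"fingers": 0.2},{"x": -0.5,"y": 0.3,"z": 0,"twist": 0,"fingers": 0.2},{"x": -0.5,"y": 0.3,"z": 0,"twist": 0,"fingers": 0.2},{"x": -0.5,"y": 0.3,"z": 0,"twist": 0,"fingers": 0.2}], grip_force=30)

```text
time: 12.35
ee_pos: [0.458, -0.1714, 0.0227]
tcp_rot: [-18.4, 89.7, 14.0]
wrist_force: [-1.2, -0.1, 5.7]
opening: 0.0334
```

Request:
jog_arm(deltas=[{"x": 0,"y": 0,"z": 2,"twist": 0,"fingers": 0.2},{"x": 0,"y": 0,"z": 6,"twist": 0,"fingers": 0.2},{"x": 0,"y": 0,"z": 15,"twist": 0,"fingers": 0.2},{"x": 0,"y": 0,"z": 30,"twist": 0,"fingers": 0.2},{"x": 0,"y": 0,"z": 50,"twist": 0,"fingers": 0.2},{"x": 0,"y": 0,"z": 70,"twist": 0,"fingers": 0.2},{"x": 0,"y": 0,"z": 80,"twist": 0,"fingers": 0.2},{"x": 0,"y": 0,"z": 80,"twist": 0,"fingers": 0.2}])

```text
time: 13.15
ee_pos: [0.4589, -0.1718, 0.1048]
tcp_rot: [-30.8, 89.5, 1.6]
wrist_force: [0.5, 0.9, 0.2]
opening: 0.0335
```

```bash
python3 -c "
from h import *
plan(622,-2.8,10,60)
c=viewer.camera('scene'); crop(c,185,155,60,5,'pics/l2.png')
"
```

```text
t 13.15 p [ 458.9 -171.8  104.8] jaw 122.4 toolx [ 0.009  0.    -1.   ] open 33.5 F [0.5 0.9 0.2] q [-21.  -4. -15.  79.   0. -53.]
dx,dy [163.1 169. ] dz -44.8 twists [ -22.4   67.6 -112.4  157.6]
```

View pics/l2.png

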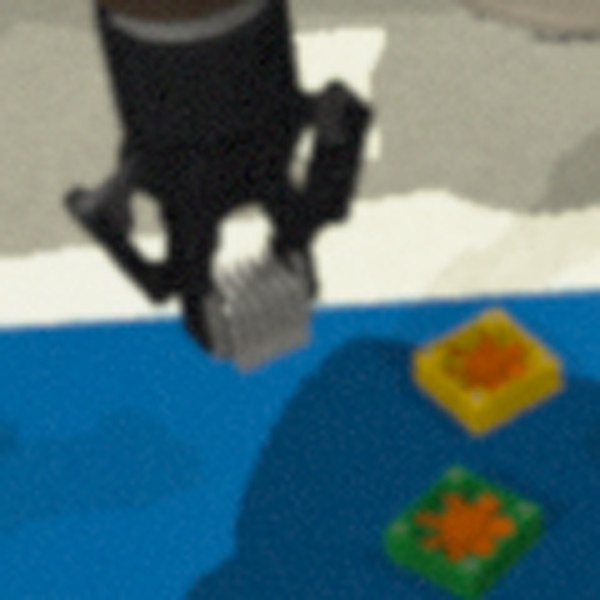

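Request:
jog_arm(deltas=[{"x": 10,"y": 10,"z": 0,"twist": -2,"fingers": 0.2},{"x": 30,"y": 31,"z": 0,"twist": -5,"fingers": 0.2},{"x": 55,"y": 57,"z": 0,"twist": -9,"fingers": 0.2},{"x": 80,"y": 83,"z": 0,"twist": -13,"fingers": 0.2},{"x": 105,"y": 109,"z": 0,"twist": -17,"fingers": 0.2},{"x": 130,"y": 135,"z": 0,"twist": -21,"fingers": 0.2},{"x": 150,"y": 156,"z": 0,"twist": -22.4,"fingers": 0.2},{"x": 163,"y": 169,"z": -15,"twist": -22.4,"fingers": 0.2},{"x": 163,"y": 169,"z": -30,"twist": -22.4,"fingers": 0.2},{"x": 163,"y": 169,"z": -40,"twist": -22.4,"fingers": 0.2}])

```text
time: 14.2
ee_pos: [0.6201, -0.0026, 0.0605]
tcp_rot: [-43.5, 89.8, -33.5]
wrist_force: [-0.3, -0.4, -0.8]
opening: 0.0334
```

```bash
python3 -c "
from h import *
c=viewer.camera('scene'); crop(c,260,230,40,9,'pics/l3.png')
plan(622,-2.8,10,33)
"
```

```text
t 14.25 p [619.4  -2.9  59.4] jaw 100.0 toolx [ 0.002 -0.002 -1.   ] open 33.4 F [-1.   0.  -1.4] q [ -0.  15.   0.  75.  -0. -10.]
dx,dy [2.6 0.1] dz -26.4 twists [ -0.  90. -90. 180.]
```

View pics/l3.png

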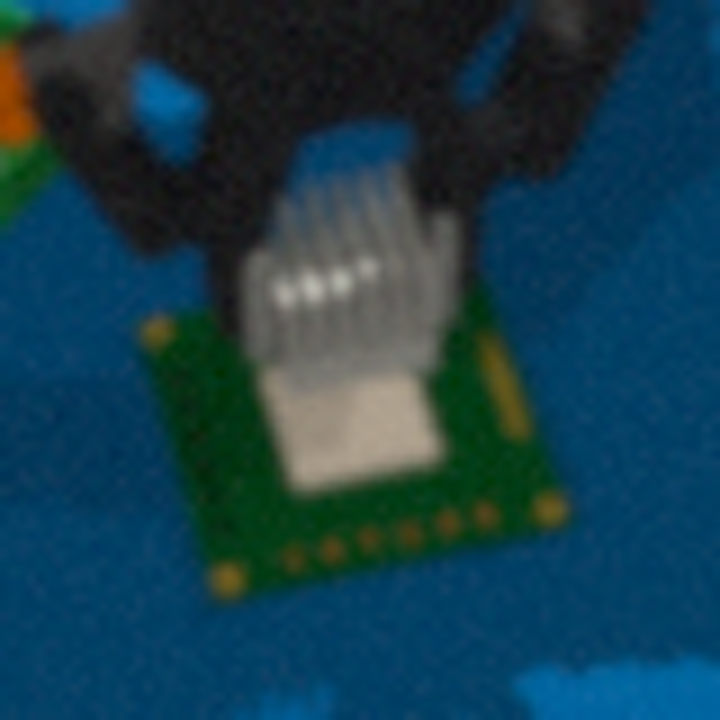

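Request:
jog_arm(deltas=[{"x": 3,"y": 0,"z": -5,"twist": 0,"fingers": 0.2},{"x": 3,"y": 0,"z": -10,"twist": 0,"fingers": 0.2},{"x": 3,"y": 0,"z": -15,"twist": 0,"fingers": 0.2},{"x": 3,"y": 0,"z": -20,"twist": 0,"fingers": 0.2},{"x": 3,"y": 0,"z": -23,"twist": 0,"fingers": 0.2},{"x": 3,"y": 0,"z": -24,"twist": 0,"fingers": 0.2},{"x": 3,"y": 0,"z": -24,"twist": 0,"fingers": 0.2},{"x": 3,"y": 0,"z": -24,"twist": 0,"fingers": 0.2}])

```text
time: 15.05
ee_pos: [0.6225, -0.0029, 0.0356]
tcp_rot: [-55.4, 89.8, -45.4]
wrist_force: [0.4, 0.4, -1.0]
opening: 0.0337
```

```bash
python3 -c "
from h import *
c=viewer.camera('scene'); crop(c,260,230,40,9,'pics/l4.png')
plan(622.5,-2.7,10,33)
"
```

```text
t 15.1 p [622.5  -2.9  35.6] jaw 100.0 toolx [ 0.002 -0.002 -1.   ] open 33.6 F [-0.3 -0.2 -1.4] q [ -0.  16.  -1.  73.  -0. -10.]
dx,dy [-0.   0.2] dz -2.6 twists [ -0.  90. -90. 180.]
```

View pics/l4.png

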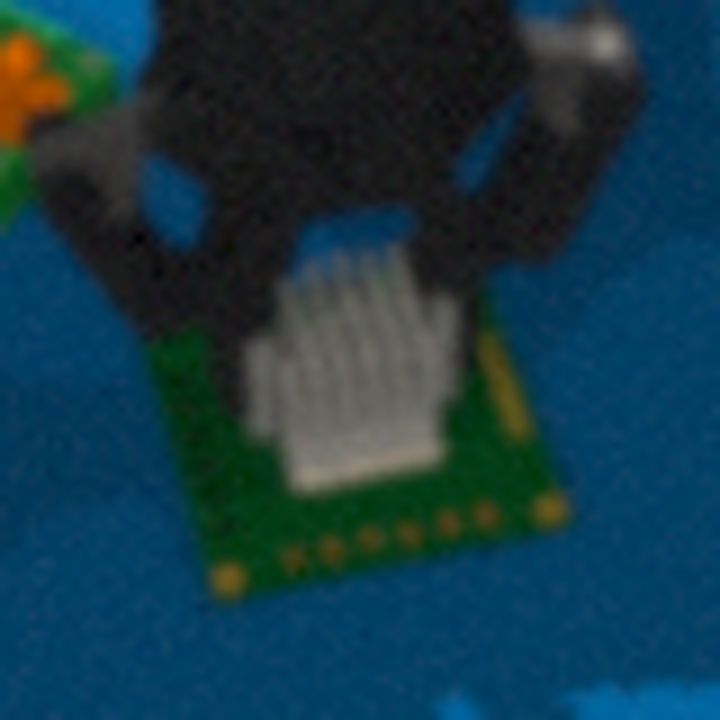

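Request:
jog_arm(deltas=[{"x": 0,"y": 0,"z": -0.5,"twist": 0,"fingers": 0.2},{"x": 0,"y": 0,"z": -1,"twist": 0,"fingers": 0.2},{"x": 0,"y": 0,"z": -1.5,"twist": 0,"fingers": 0.2},{"x": 0,"y": 0,"z": -2,"twist": 0,"fingers": 0.2},{"x": 0,"y": 0,"z": -2.4,"twist": 0,"fingers": 0.2},{"x": 0,"y": 0,"z": -2.4,"twist": 0,"fingers": 0.2},{"x": 0,"y": 0,"z": -2.4,"twist": 0,"fingers": 0.2}])

```text
time: 15.8
ee_pos: [0.6225, -0.0029, 0.0332]
tcp_rot: [-55.9, 89.8, -45.9]
wrist_force: [-0.1, -0.3, -0.2]
opening: 0.0333
```

Request:
jog_arm(deltas=[{"x": 0,"y": 0,"z": -0.3,"twist": 0,"fingers": 0.2},{"x": 0,"y": 0,"z": -0.5,"twist": 0,"fingers": 0.2},{"x": 0,"y": 0,"z": -0.5,"twist": 0,"fingers": 0.2},{"x": 0,"y": 0,"z": -0.5,"twist": 0,"fingers": 0.2}])

```text
time: 16.2
ee_pos: [0.6225, -0.0029, 0.0329]
tcp_rot: [-54.1, 89.8, -44.1]
wrist_force: [-1.1, 0.0, 1.4]
opening: 0.0336
```

Request:
jog_arm(deltas=[{"x": 0,"y": 0,"z": -0.3,"twist": 0,"fingers": 0.2},{"x": 0,"y": 0,"z": -0.4,"twist": 0,"fingers": 0.2},{"x": 0,"y": 0,"z": -0.4,"twist": 0,"fingers": 0.2}])

```text
time: 16.5
ee_pos: [0.6225, -0.0029, 0.0328]
tcp_rot: [-51.7, 89.8, -41.7]
wrist_force: [-1.9, 0.3, 5.4]
opening: 0.0337
```

Request:
jog_arm(deltas=[{"x": 0,"y": 0,"z": 0,"twist": 0,"fingers": 0.5},{"x": 0,"y": 0,"z": 0,"twist": 0,"fingers": 0.55},{"x": 0,"y": 0,"z": 0,"twist": 0,"fingers": 0.6},{"x": 0,"y": 0,"z": 0,"twist": 0,"fingers": 0.65},{"x": 0,"y": 0,"z": 0,"twist": 0,"fingers": 0.65},{"x": 0,"y": 0,"z": 10,"twist": 0,"fingers": 0.65},{"x": 0,"y": 0,"z": 30,"twist": 0,"fingers": 0.65},{"x": 0,"y": 0,"z": 55,"twist": 0,"fingers": 0.65},{"x": 0,"y": 0,"z": 80,"twist": 0,"fingers": 0.65},{"x": 0,"y": 0,"z": 90,"twist": 0,"fingers": 0.65}])

```text
time: 17.5
ee_pos: [0.6236, -0.003, 0.1263]
tcp_rot: [-27.5, 89.6, -17.5]
wrist_force: [0.1, -0.2, 0.3]
opening: 0.0554
```

```bash
python3 -c "
from h import *
plan(636,308.7,6.3,120)
"
```

```text
t 17.5 p [623.6  -3.  126.3] jaw 100.0 toolx [ 0.006 -0.002 -1.   ] open 55.4 F [ 0.1 -0.2  0.3] q [ -0.  14.   7.  82.  -0. -10.]
dx,dy [ 12.4 311.7] dz -6.3 twists [ -3.7  86.3 -93.7 176.3]
```

```bash
python3 -c "
from h import *
c=viewer.camera('top')
for t in (.45,.5,.55,.6):
  q,d=outline(c,(133,146),'sink',thr=t); r=square(c,q,.003,.035); print(np.round(r[0],1),round(r[1],1),np.round(r[2],1),r[3])
s=viewer.camera('scene')
for t in (.45,.55):
  q,e=outline(s,(408,229),'sink',thr=t); r=square(s,q,.003,.035); print('s',np.round(r[0],1),round(r[1],1),np.round(r[2],1),r[3])
cv2.imwrite('pics/d2.png',np.hstack([d[:400,:400],e[:400,:400]]))
"
```

```text
[637.6 308.6] 4.7 [50.1 49.9] [ 1.8  0.2 -0.2 -0.8]
[637.7 308.5] 4.6 [49.1 49.3] [ 1.9  0.2 -0.4 -0.6]
[637.7 308.4] 4.7 [48.2 48.4] [ 1.6  0.2 -0.2 -0.5]
[637.8 308.4] 5.3 [47.2 47.6] [ 0.9  0.4 -0.8 -0.4]
s [636.4 309.7] 1.0 [47.5 49.1] [ 4.4 -3.5  3.3 -3.7]
s [636.5 309.7] 0.7 [46.2 47.7] [ 4.1 -4.1  3.8 -4.1]
```

View pics/d2.png

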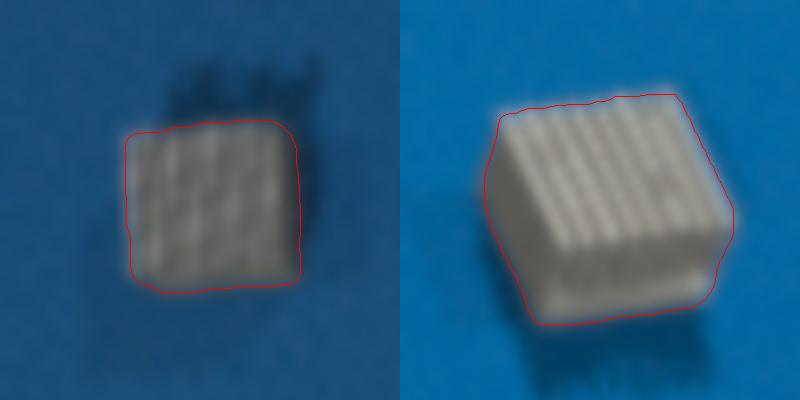

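Request:
jog_arm(deltas=[{"x": 1,"y": 25,"z": 0,"twist": -1,"fingers": 0.85},{"x": 2,"y": 60,"z": 0,"twist": -2,"fingers": 0.85},{"x": 4,"y": 100,"z": 0,"twist": -3,"fingers": 0.85},{"x": 6,"y": 140,"z": 0,"twist": -4,"fingers": 0.85},{"x": 8,"y": 180,"z": 0,"twist": -5.1,"fingers": 0.85},{"x": 9,"y": 220,"z": 0,"twist": -5.1,"fingers": 0.85},{"x": 11,"y": 260,"z": 0,"twist": -5.1,"fingers": 0.85},{"x": 12,"y": 290,"z": -6,"twist": -5.1,"fingers": 0.85},{"x": 12,"y": 312,"z": -6,"twist": -5.1,"fingers": 0.85},{"x": 12,"y": 312,"z": -6,"twist": -5.1,"fingers": 0.85}])

```text
time: 18.6
ee_pos: [0.6343, 0.3117, 0.1162]
tcp_rot: [-57.3, 89.8, -52.2]
wrist_force: [-0.9, 0.1, -0.1]
opening: 0.0726
```

```bash
python3 -c "
from h import *
plan(636,309,4.9,21)
t=[]
for n,x,y in (('scene',260,235),('top',258,152)):
    c=viewer.camera(n); t.append(cv2.resize(c['image'][y-30:y+30,x-30:x+30,::-1],(390,390),interpolation=cv2.INTER_CUBIC))
cv2.imwrite('pics/p4.png',np.hstack(t))
for k in (70,85,100):
  q,d=outline(c,(260,152),'pad',thr=k,k=2); r=square(c,q,.013,.045); print(np.round(r[0],1),round(r[1],1),np.round(r[2],1),r[3])
plan(636,309,4.9,21)
"
```

```text
t 18.6 p [634.3 311.7 116.2] jaw 95.08 toolx [ 0.003 -0.003 -1.   ] open 72.6 F [-0.9  0.1 -0.1] q [26. 26. 21. 85. -0. 21.]
dx,dy [ 1.7 -2.7] dz -95.2 twists [ -0.2  89.8 -90.2 179.8]
[622.6  -3.9] 9.5 [31.  34.8] [-1.   0.3  1.5 -0.3]
[622.6  -3.8] 9.6 [27.8 32.4] [-3.1  0.5  1.3  0. ]
[623.1  -3.3] 9.6 [22.  28.3] [-7.   0.5 -0.3  0.1]
t 18.7 p [634.9 309.  117.2] jaw 94.95 toolx [ 0.003 -0.004 -1.   ] open 72.7 F [-0.4 -0.2  0. ] q [26. 26. 21. 85. -0. 21.]
dx,dy [ 1.1 -0. ] dz -96.2 twists [ -0.  90. -90. 180.]
```

View pics/p4.png

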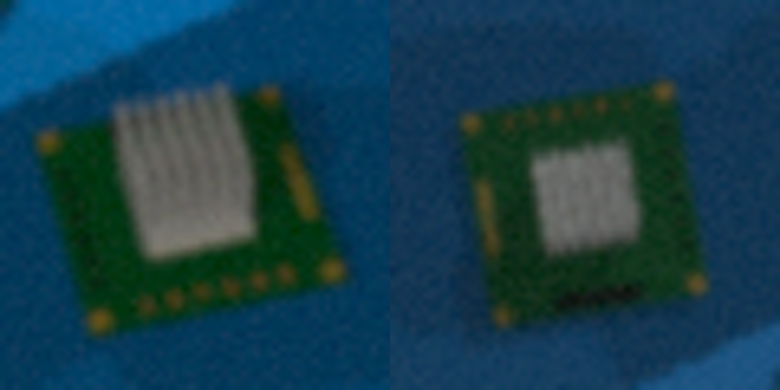

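Request:
jog_arm(deltas=[{"x": 1,"y": 0,"z": -20,"twist": 0,"fingers": 0.85},{"x": 1,"y": 0,"z": -40,"twist": 0,"fingers": 0.85},{"x": 1,"y": 0,"z": -60,"twist": 0,"fingers": 0.85},{"x": 1,"y": 0,"z": -75,"twist": 0,"fingers": 0.85},{"x": 1,"y": 0,"z": -85,"twist": 0,"fingers": 0.85},{"x": 1,"y": 0,"z": -92,"twist": 0,"fingers": 0.85},{"x": 1,"y": 0,"z": -96,"twist": 0,"fingers": 0.85},{"x": 1,"y": 0,"z": -96,"twist": 0,"fingers": 0.85},{"x": 1,"y": 0,"z": -96,"twist": 0,"fingers": 0.85}])

```text
time: 19.6
ee_pos: [0.6362, 0.3092, 0.0219]
tcp_rot: [-42.6, 89.7, -37.6]
wrist_force: [-0.2, 0.7, -0.4]
opening: 0.073
```

```bash
python3 -c "
from h import *
plan(636,309,4.9,21)
"
```

```text
t 19.6 p [636.2 309.2  21.9] jaw 94.95 toolx [ 0.004 -0.003 -1.   ] open 73.0 F [-0.2  0.7 -0.4] q [26. 28. 13. 75. -0. 21.]
dx,dy [-0.2 -0.2] dz -0.9 twists [-1.000e-01  8.990e+01 -9.010e+01  1.799e+02]
```

Request:
jog_arm(deltas=[{"x": 0,"y": 0,"z": -0.7,"twist": 0,"fingers": 0.7},{"x": 0,"y": 0,"z": -0.7,"twist": 0,"fingers": 0.6},{"x": 0,"y": 0,"z": -0.7,"twist": 0,"fingers": 0.4},{"x": 0,"y": 0,"z": -0.7,"twist": 0,"fingers": 0.35},{"x": 0,"y": 0,"z": -0.7,"twist": 0,"fingers": 0.35},{"x": 0,"y": 0,"z": -0.7,"twist": 0,"fingers": 0.35},{"x": 0,"y": 0,"z": -0.7,"twist": 0,"fingers": 0.35}], grip_force=30)

```text
time: 20.3
ee_pos: [0.6365, 0.3094, 0.0218]
tcp_rot: [-32.6, 89.7, -27.7]
wrist_force: [0.1, 0.1, 5.5]
opening: 0.0455
```

Request:
jog_arm(deltas=[{"x": 0,"y": 0,"z": 2,"twist": 0,"fingers": 0.35},{"x": 0,"y": 0,"z": 6,"twist": 0,"fingers": 0.35},{"x": 0,"y": 0,"z": 15,"twist": 0,"fingers": 0.35},{"x": 0,"y": 0,"z": 30,"twist": 0,"fingers": 0.35},{"x": 0,"y": 0,"z": 50,"twist": 0,"fingers": 0.35},{"x": 0,"y": 0,"z": 65,"twist": 0,"fingers": 0.35},{"x": 0,"y": 0,"z": 70,"twist": 0,"fingers": 0.35},{"x": 0,"y": 0,"z": 70,"twist": 0,"fingers": 0.35}])

```text
time: 21.1
ee_pos: [0.637, 0.3096, 0.0931]
tcp_rot: [-20.1, 89.6, -15.2]
wrist_force: [-0.3, -0.1, -0.8]
opening: 0.0455
```

```bash
python3 -c "
from h import *
plan(466,332.5,-5.7,60)
c=viewer.camera('scene'); crop(c,410,205,50,6,'pics/l5.png')
"
```

```text
t 21.1 p [637.  309.6  93.1] jaw 94.96 toolx [ 0.007 -0.002 -1.   ] open 45.5 F [-0.3 -0.1 -0.8] q [26. 26. 19. 82. -0. 21.]
dx,dy [-171.    22.9] dz -33.1 twists [ -10.7   79.3 -100.7  169.3]
```

View pics/l5.png

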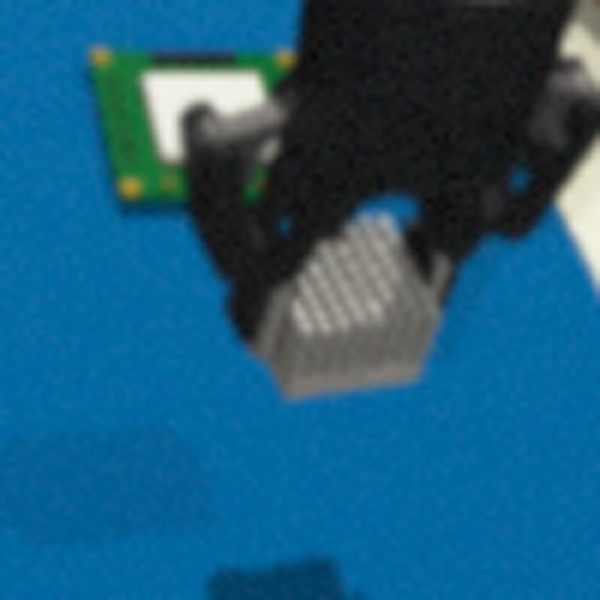

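Request:
jog_arm(deltas=[{"x": -10,"y": 2,"z": 0,"twist": -1,"fingers": 0.35},{"x": -30,"y": 4,"z": 0,"twist": -3,"fingers": 0.35},{"x": -60,"y": 8,"z": 0,"twist": -5,"fingers": 0.35},{"x": -90,"y": 12,"z": 0,"twist": -7,"fingers": 0.35},{"x": -120,"y": 16,"z": 0,"twist": -9,"fingers": 0.35},{"x": -150,"y": 20,"z": -10,"twist": -10.7,"fingers": 0.35},{"x": -171,"y": 23,"z": -20,"twist": -10.7,"fingers": 0.35},{"x": -171,"y": 23,"z": -33,"twist": -10.7,"fingers": 0.35},{"x": -171,"y": 23,"z": -40,"twist": -10.7,"fingers": 0.35},{"x": -171,"y": 23,"z": -40,"twist": -10.7,"fingers": 0.35}])

```text
time: 22.15
ee_pos: [0.4652, 0.3318, 0.0503]
tcp_rot: [-53.1, 89.7, -58.9]
wrist_force: [0.4, 0.0, -1.2]
opening: 0.0454
```

```bash
python3 -c "
from h import *
plan(466.3,332.5,-5.7,31.8)
c=viewer.camera('scene'); crop(c,400,170,40,9,'pics/l6.png')
"
```

```text
t 22.15 p [465.2 331.8  50.3] jaw 84.23 toolx [ 0.003 -0.005 -1.   ] open 45.4 F [ 0.4  0.  -1.2] q [36.  9. -8. 74. -0. 41.]
dx,dy [1.1 0.7] dz -18.5 twists [ 1.000e-01 -8.990e+01  9.010e+01 -1.799e+02]
```

View pics/l6.png

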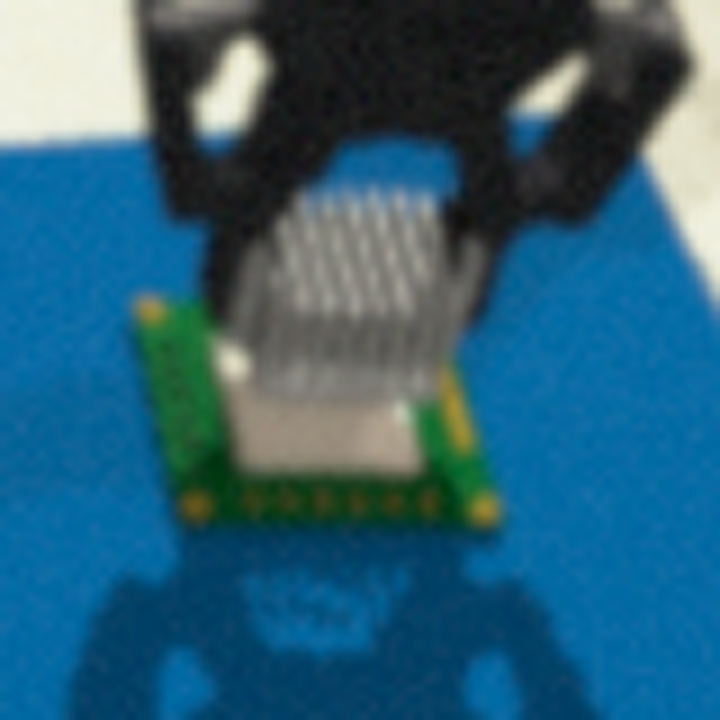

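Request:
jog_arm(deltas=[{"x": 1,"y": 0.5,"z": -5,"twist": 0,"fingers": 0.35},{"x": 1,"y": 0.5,"z": -10,"twist": 0,"fingers": 0.35},{"x": 1,"y": 0.5,"z": -14,"twist": 0,"fingers": 0.35},{"x": 1,"y": 0.5,"z": -16,"twist": 0,"fingers": 0.35},{"x": 1,"y": 0.5,"z": -16.5,"twist": 0,"fingers": 0.35},{"x": 1,"y": 0.5,"z": -16.5,"twist": 0,"fingers": 0.35},{"x": 1,"y": 0.5,"z": -16.5,"twist": 0,"fingers": 0.35}])

```text
time: 22.9
ee_pos: [0.4668, 0.3326, 0.0349]
tcp_rot: [-38.9, 89.7, -44.7]
wrist_force: [0.0, -0.6, -0.4]
opening: 0.0458
```

```bash
python3 -c "
from h import *
plan(466.3,332.5,-5.7,31.8)
c=viewer.camera('scene'); crop(c,400,170,40,9,'pics/l7.png')
"
```

```text
t 22.9 p [466.8 332.6  34.9] jaw 84.22 toolx [ 0.004 -0.004 -1.   ] open 45.8 F [ 0.  -0.6 -0.4] q [36.  9. -9. 72. -0. 41.]
dx,dy [-0.5 -0.1] dz -3.1 twists [ 1.000e-01 -8.990e+01  9.010e+01 -1.799e+02]
```

View pics/l7.png

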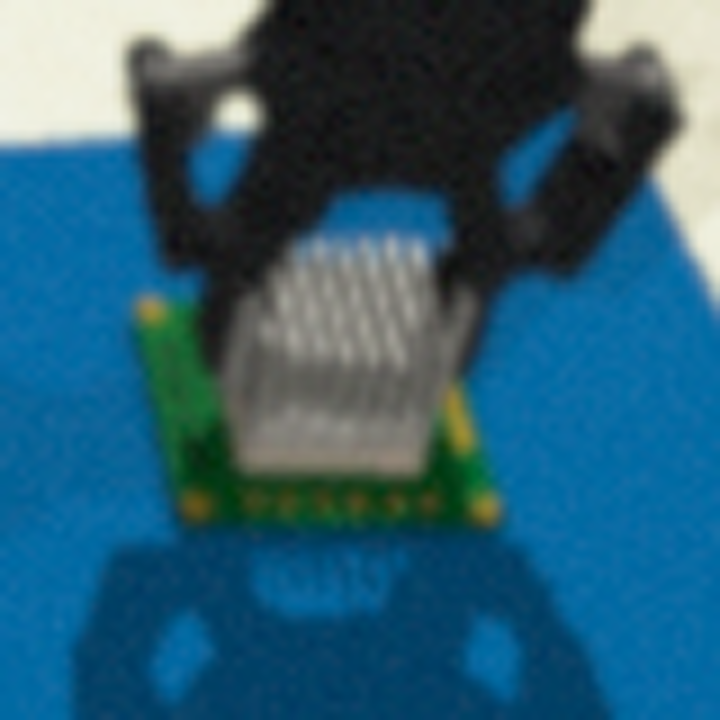

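Request:
jog_arm(deltas=[{"x": -0.5,"y": 0,"z": -0.5,"twist": 0,"fingers": 0.35},{"x": -0.5,"y": 0,"z": -1,"twist": 0,"fingers": 0.35},{"x": -0.5,"y": 0,"z": -1.5,"twist": 0,"fingers": 0.35},{"x": -0.5,"y": 0,"z": -2,"twist": 0,"fingers": 0.35},{"x": -0.5,"y": 0,"z": -2.4,"twist": 0,"fingers": 0.35},{"x": -0.5,"y": 0,"z": -2.6,"twist": 0,"fingers": 0.35},{"x": -0.5,"y": 0,"z": -2.6,"twist": 0,"fingers": 0.35},{"x": -0.5,"y": 0,"z": -2.6,"twist": 0,"fingers": 0.35}])

```text
time: 23.75
ee_pos: [0.4663, 0.3326, 0.0323]
tcp_rot: [-38.3, 89.7, -44.0]
wrist_force: [-1.0, -0.3, -1.2]
opening: 0.0455
```

Request:
jog_arm(deltas=[{"x": 0,"y": 0,"z": -0.2,"twist": 0,"fingers": 0.35},{"x": 0,"y": 0,"z": -0.4,"twist": 0,"fingers": 0.35},{"x": 0,"y": 0,"z": -0.4,"twist": 0,"fingers": 0.35},{"x": 0,"y": 0,"z": -0.4,"twist": 0,"fingers": 0.35}])

```text
time: 24.15
ee_pos: [0.4663, 0.3326, 0.0319]
tcp_rot: [-38.7, 89.7, -44.5]
wrist_force: [-0.5, -0.7, -1.2]
opening: 0.0454
```

Request:
jog_arm(deltas=[{"x": 0,"y": 0,"z": -0.2,"twist": 0,"fingers": 0.35},{"x": 0,"y": 0,"z": -0.4,"twist": 0,"fingers": 0.35},{"x": 0,"y": 0,"z": -0.4,"twist": 0,"fingers": 0.35},{"x": 0,"y": 0,"z": -0.4,"twist": 0,"fingers": 0.35}])

```text
time: 24.55
ee_pos: [0.4663, 0.3326, 0.0318]
tcp_rot: [-36.9, 89.7, -42.7]
wrist_force: [-1.7, -1.1, 4.0]
opening: 0.0454
```

Contact. Release, retreat, then head to the fan.

Request:
jog_arm(deltas=[{"x": 0,"y": 0,"z": 0,"twist": 0,"fingers": 0.6},{"x": 0,"y": 0,"z": 0,"twist": 0,"fingers": 0.7},{"x": 0,"y": 0,"z": 0,"twist": 0,"fingers": 0.8},{"x": 0,"y": 0,"z": 0,"twist": 0,"fingers": 0.85},{"x": 0,"y": 0,"z": 0,"twist": 0,"fingers": 0.85},{"x": 0,"y": 0,"z": 10,"twist": 0,"fingers": 0.85},{"x": 0,"y": 0,"z": 30,"twist": 0,"fingers": 0.85},{"x": 0,"y": 0,"z": 55,"twist": 0,"fingers": 0.85},{"x": 0,"y": 0,"z": 80,"twist": 0,"fingers": 0.85},{"x": 0,"y": 0,"z": 90,"twist": 0,"fingers": 0.85}])

```text
time: 25.55
ee_pos: [0.4672, 0.3332, 0.1251]
tcp_rot: [-6.8, 89.6, -12.6]
wrist_force: [0.2, 1.2, -0.3]
opening: 0.0729
```

```bash
python3 -c "
from h import *
plan(619,153.3,-8,110)
c=viewer.camera('top')
cv2.imwrite('pics/top5.png',c['image'][:,:,::-1])
for t in (.35,.4,.5):
  q,d=outline(c,(195,153),'fan',thr=t); r=square(c,q,.003,.021); print(np.round(r[0],1),round(r[1],1),np.round(r[2],1),r[3])
s=viewer.camera('scene')
for t in (.35,.4,.5):
  q,e=outline(s,(332,230),'fan',thr=t); r=square(s,q,.003,.021); print('s',np.round(r[0],1),round(r[1],1),np.round(r[2],1),r[3])
cv2.imwrite('pics/d2.png',np.hstack([d[:400,:400],e[:400,:400]]))
"
```

```text
t 25.55 p [467.2 333.2 125.1] jaw 84.22 toolx [ 0.008 -0.002 -1.   ] open 72.9 F [ 0.2  1.2 -0.3] q [36.  7. -1. 81. -0. 41.]
dx,dy [ 151.8 -179.9] dz -15.1 twists [ -2.2  87.8 -92.2 177.8]
[620.6 152.6] -8.8 [49.8 50.7] [-0.8 -0.  -0.   1.1]
[620.6 152.4] -8.7 [48.3 49.3] [-1.6 -0.7  0.7  2.1]
[620.6 152.3] -8.7 [46.5 47.5] [-0.8 -0.5  0.8  2.4]
s [617.3 154.1] -9.0 [49.6 48.2] [ 1.7 -0.8 -0.3  0.3]
s [617.4 154.1] -9.3 [49.1 47.1] [ 2.2 -0.7  0.1 -0.1]
s [617.6 153.9] -8.7 [48.2 45.3] [ 1.6  0.4 -0.7 -0.4]
```

View pics/d2.png

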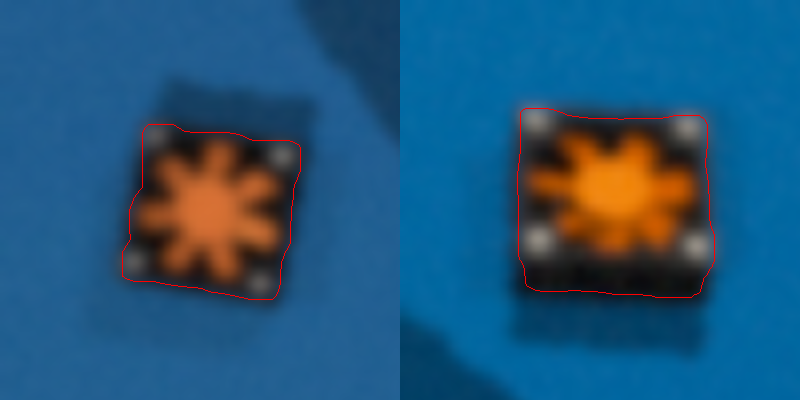

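View pics/top5.png

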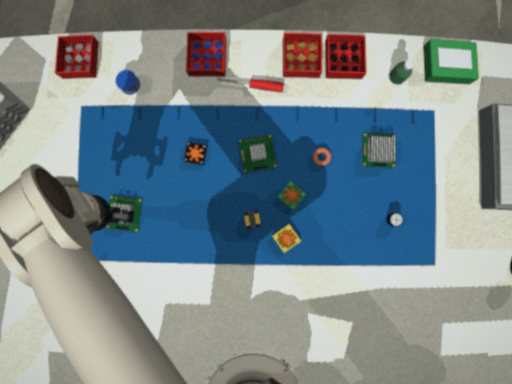

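The three fan-like things are at top-view (195,153) with a black frame, (292,195) with a green one, and (287,238) with a yellow one. The black one matches the description; the crop above confirms it.

Request:
jog_arm(deltas=[{"x": 15,"y": -18,"z": 0,"twist": -1,"fingers": 0.85},{"x": 40,"y": -47,"z": 0,"twist": -2,"fingers": 0.85},{"x": 65,"y": -77,"z": 0,"twist": -3,"fingers": 0.85},{"x": 90,"y": -107,"z": 0,"twist": -3,"fingers": 0.85},{"x": 115,"y": -137,"z": 0,"twist": -3,"fingers": 0.85},{"x": 140,"y": -166,"z": -5,"twist": -3,"fingers": 0.85},{"x": 152,"y": -180,"z": -15,"twist": -3,"fingers": 0.85},{"x": 152,"y": -180,"z": -30,"twist": -3,"fingers": 0.85},{"x": 152,"y": -180,"z": -45,"twist": -3,"fingers": 0.85},{"x": 152,"y": -180,"z": -55,"twist": -3,"fingers": 0.85}])

```text
time: 26.65
ee_pos: [0.6175, 0.154, 0.0659]
tcp_rot: [-29.3, 89.7, -38.1]
wrist_force: [-0.7, -0.4, 0.4]
opening: 0.0728
```

```bash
python3 -c "
from h import *
c=viewer.camera('top')
for t in (75,90):
  q,d=outline(c,(124,213),'pad',thr=t,k=2); r=square(c,q,.013,.045); print('M',np.round(r[0],1),round(r[1],1),np.round(r[2],1),r[3])
plan(619,153.2,-8.8,20)
s=viewer.camera('scene')
t=[cv2.resize(I['image'][y-30:y+30,x-30:x+30,::-1],(390,390),interpolation=cv2.INTER_CUBIC) for I,x,y in((c,124,213),(s,395,173))]
cv2.imwrite('pics/p6.png',np.hstack(t))
crop(s,335,210,40,9,'pics/f1.png')
"
```

```text
M [467.9 336.8] -5.1 [45.1 45.3] [ 2.6 -0.9 -0.6  0.6]
M [468.2 337.1] -4.4 [42.2 42.2] [ 3.5 -1.5 -1.5  1.5]
t 26.7 p [617.  154.   64.8] jaw 81.3 toolx [ 0.002 -0.003 -1.   ] open 72.8 F [-0.2 -0.5 -1.4] q [14. 17.  4. 77. -0. 23.]
dx,dy [ 2.  -0.8] dz -44.8 twists [-1.000e-01  8.990e+01 -9.010e+01  1.799e+02]
```

View pics/p6.png

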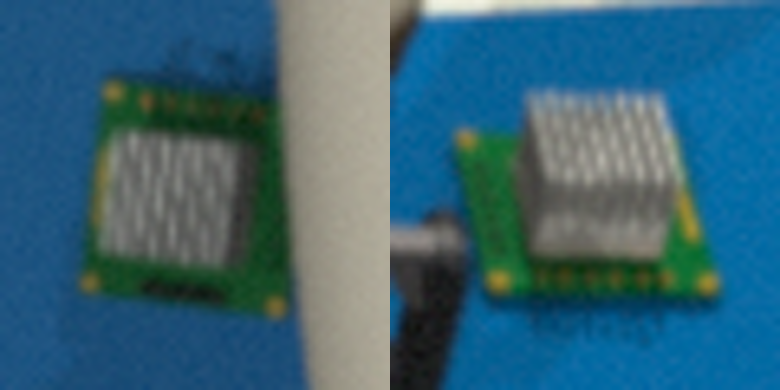

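View pics/f1.png

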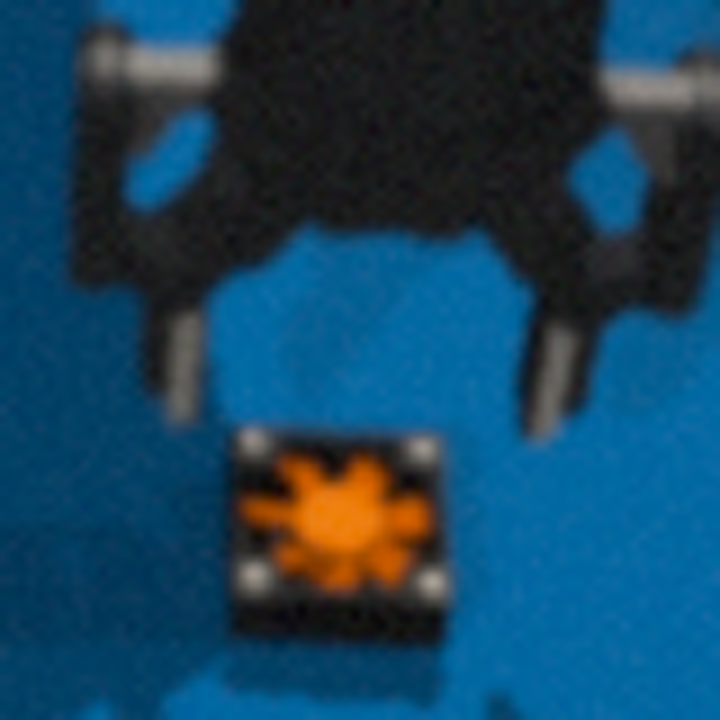

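Request:
jog_arm(deltas=[{"x": 2,"y": -1,"z": -8,"twist": 0,"fingers": 0.85},{"x": 2,"y": -1,"z": -18,"twist": 0,"fingers": 0.85},{"x": 2,"y": -1,"z": -28,"twist": 0,"fingers": 0.85},{"x": 2,"y": -1,"z": -36,"twist": 0,"fingers": 0.85},{"x": 2,"y": -1,"z": -41,"twist": 0,"fingers": 0.85},{"x": 2,"y": -1,"z": -44,"twist": 0,"fingers": 0.85},{"x": 2,"y": -1,"z": -44,"twist": 0,"fingers": 0.85},{"x": 2,"y": -1,"z": -44,"twist": 0,"fingers": 0.85}])

```text
time: 27.55
ee_pos: [0.6195, 0.153, 0.0225]
tcp_rot: [-31.2, 89.7, -39.9]
wrist_force: [-0.1, -1.4, -0.2]
opening: 0.0726
```

```bash
python3 -c "
from h import *
plan(619,153.2,-8.8,20)
s=viewer.camera('scene')
crop(s,335,210,40,9,'pics/f2.png')
"
```

```text
t 27.55 p [619.5 153.   22.5] jaw 81.3 toolx [ 0.004 -0.003 -1.   ] open 72.6 F [-0.1 -1.4 -0.2] q [14. 18.  1. 72. -0. 23.]
dx,dy [-0.5  0.2] dz -2.5 twists [-1.000e-01  8.990e+01 -9.010e+01  1.799e+02]
```

View pics/f2.png

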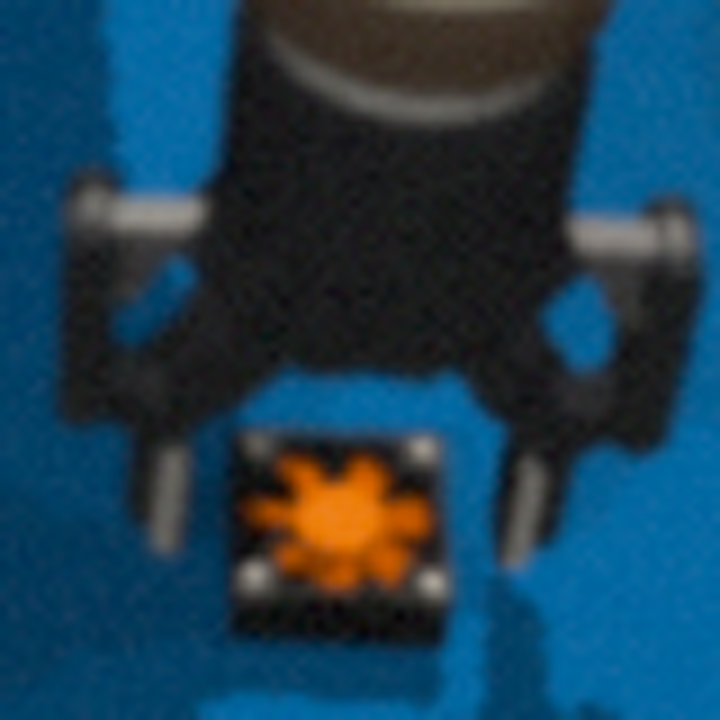

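Request:
jog_arm(deltas=[{"x": -0.4,"y": 0,"z": -2,"twist": 0,"fingers": 0.8},{"x": -0.4,"y": 0,"z": -2,"twist": 0,"fingers": 0.7},{"x": -0.4,"y": 0,"z": -2,"twist": 0,"fingers": 0.6},{"x": -0.4,"y": 0,"z": -2,"twist": 0,"fingers": 0.5},{"x": -0.4,"y": 0,"z": -2,"twist": 0,"fingers": 0.4},{"x": -0.4,"y": 0,"z": -2,"twist": 0,"fingers": 0.4},{"x": -0.4,"y": 0,"z": -2,"twist": 0,"fingers": 0.4},{"x": -0.4,"y": 0,"z": -2,"twist": 0,"fingers": 0.4}], grip_force=25)

```text
time: 28.4
ee_pos: [0.6193, 0.153, 0.0208]
tcp_rot: [-26.6, 89.7, -35.3]
wrist_force: [-0.0, -0.7, 3.5]
opening: 0.049
```

Request:
jog_arm(deltas=[{"x": 0,"y": 0,"z": 2,"twist": 0,"fingers": 0.4},{"x": 0,"y": 0,"z": 5,"twist": 0,"fingers": 0.4},{"x": 0,"y": 0,"z": 12,"twist": 0,"fingers": 0.4},{"x": 0,"y": 0,"z": 25,"twist": 0,"fingers": 0.4},{"x": 0,"y": 0,"z": 45,"twist": 0,"fingers": 0.4},{"x": 0,"y": 0,"z": 65,"twist": 0,"fingers": 0.4},{"x": 0,"y": 0,"z": 85,"twist": 0,"fingers": 0.4},{"x": 0,"y": 0,"z": 95,"twist": 0,"fingers": 0.4},{"x": 0,"y": 0,"z": 95,"twist": 0,"fingers": 0.4}])

```text
time: 29.3
ee_pos: [0.6202, 0.1533, 0.1182]
tcp_rot: [-7.7, 89.6, -16.4]
wrist_force: [0.6, 0.0, -0.9]
opening: 0.0493
```

```bash
python3 -c "
from h import *
plan(635.3,-309,-1.5,110)
s=viewer.camera('scene')
crop(s,335,190,40,9,'pics/f3.png')
c=viewer.camera('top'); crop(c,124,213,30,10,'pics/m3.png')
"
```

```text
t 29.3 p [620.2 153.3 118.2] jaw 81.3 toolx [ 0.007 -0.002 -1.   ] open 49.3 F [ 0.6  0.  -0.9] q [14. 16.  9. 82. -0. 23.]
dx,dy [  15.1 -462.3] dz -8.2 twists [   7.2  -82.8   97.2 -172.8]
```

View pics/f3.png

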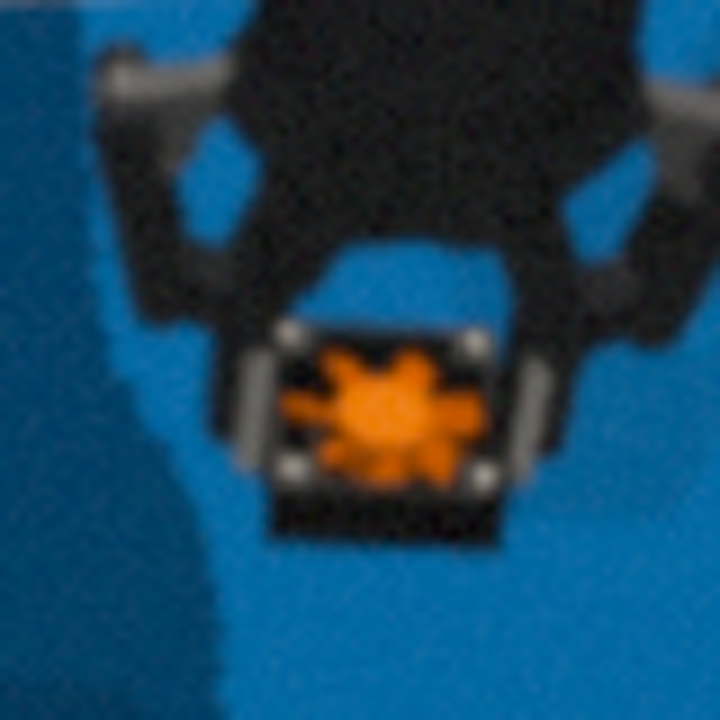

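Request:
jog_arm(deltas=[{"x": 0,"y": -15,"z": 0,"twist": 1,"fingers": 0.4},{"x": 1,"y": -40,"z": 0,"twist": 2,"fingers": 0.4},{"x": 2,"y": -75,"z": 0,"twist": 3,"fingers": 0.4},{"x": 3,"y": -115,"z": 0,"twist": 4,"fingers": 0.4},{"x": 5,"y": -155,"z": 0,"twist": 5,"fingers": 0.4},{"x": 7,"y": -195,"z": 0,"twist": 6,"fingers": 0.4},{"x": 9,"y": -235,"z": 0,"twist": 7.2,"fingers": 0.4},{"x": 11,"y": -275,"z": 0,"twist": 7.2,"fingers": 0.4},{"x": 12,"y": -315,"z": 0,"twist": 7.2,"fingers": 0.4},{"x": 13,"y": -350,"z": 0,"twist": 7.2,"fingers": 0.4}])

```text
time: 30.4
ee_pos: [0.6314, -0.1988, 0.1139]
tcp_rot: [-40.3, 89.8, -41.8]
wrist_force: [0.5, 0.4, -0.7]
opening: 0.0492
```

```bash
python3 -c "
from h import *
plan(635.2,-309.3,-1.5,90)
"
```

```text
t 30.4 p [ 631.4 -198.8  113.9] jaw 88.47 toolx [ 0.002 -0.002 -1.   ] open 49.2 F [ 0.5  0.4 -0.7] q [-17.  20.  12.  83.  -0. -16.]
dx,dy [   3.8 -110.5] dz -23.9 twists [   0.  -90.   90. -180.]
```

Request:
jog_arm(deltas=[{"x": 1,"y": -25,"z": 0,"twist": 0,"fingers": 0.4},{"x": 2,"y": -55,"z": 0,"twist": 0,"fingers": 0.4},{"x": 3,"y": -85,"z": 0,"twist": 0,"fingers": 0.4},{"x": 4,"y": -105,"z": 0,"twist": 0,"fingers": 0.4},{"x": 4,"y": -110,"z": -5,"twist": 0,"fingers": 0.4},{"x": 4,"y": -110,"z": -15,"twist": 0,"fingers": 0.4},{"x": 4,"y": -110,"z": -25,"twist": 0,"fingers": 0.4},{"x": 4,"y": -110,"z": -30,"twist": 0,"fingers": 0.4},{"x": 4,"y": -110,"z": -30,"twist": 0,"fingers": 0.4},{"x": 4,"y": -110,"z": -30,"twist": 0,"fingers": 0.4}])

```text
time: 31.4
ee_pos: [0.6355, -0.3081, 0.084]
tcp_rot: [-39.0, 89.8, -40.5]
wrist_force: [0.1, 0.3, -0.8]
opening: 0.0492
```

```bash
python3 -c "
from h import *
plan(635.2,-309.3,-1.5,62.8)
c=viewer.camera('scene'); crop(c,111,235,40,9,'pics/f4.png')
plan(635.2,-309.3,-1.5,62.8)
"
```

```text
t 31.4 p [ 635.5 -308.1   84. ] jaw 88.52 toolx [ 0.002 -0.002 -1.   ] open 49.2 F [ 0.1  0.3 -0.8] q [-26.  26.  18.  81.  -0. -24.]
dx,dy [-0.3 -1.2] dz -21.2 twists [ -0.  90. -90. 180.]
t 31.45 p [ 635.7 -308.4   84.4] jaw 88.51 toolx [ 0.003 -0.002 -1.   ] open 49.6 F [-0.2  0.2 -0.5] q [-26.  26.  18.  81.  -0. -24.]
dx,dy [-0.5 -0.9] dz -21.6 twists [ -0.  90. -90. 180.]
```

View pics/f4.png

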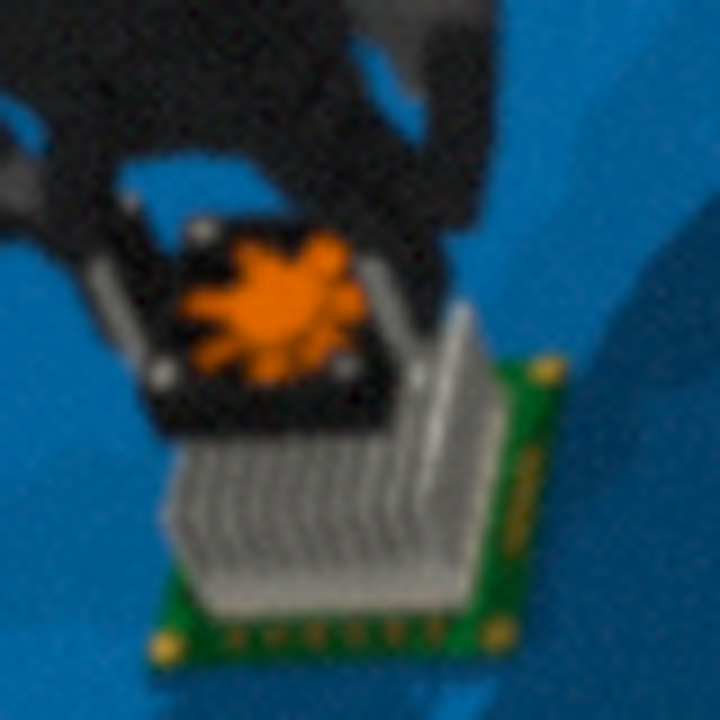

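Request:
jog_arm(deltas=[{"x": -0.5,"y": -1,"z": -5,"twist": 0,"fingers": 0.4},{"x": -0.5,"y": -1,"z": -10,"twist": 0,"fingers": 0.4},{"x": -0.5,"y": -1,"z": -14,"twist": 0,"fingers": 0.4},{"x": -0.5,"y": -1,"z": -17,"twist": 0,"fingers": 0.4},{"x": -0.5,"y": -1,"z": -18.5,"twist": 0,"fingers": 0.4},{"x": -0.5,"y": -1,"z": -19,"twist": 0,"fingers": 0.4},{"x": -0.5,"y": -1,"z": -19,"twist": 0,"fingers": 0.4},{"x": -0.5,"y": -1,"z": -19,"twist": 0,"fingers": 0.4}])

```text
time: 32.25
ee_pos: [0.6353, -0.3094, 0.0656]
tcp_rot: [-35.9, 89.8, -37.4]
wrist_force: [0.9, 0.7, -0.3]
opening: 0.0494
```

```bash
python3 -c "
from h import *
plan(635.2,-309.3,-1.5,62.8)
c=viewer.camera('scene'); crop(c,111,235,40,9,'pics/f5.png')
"
```

```text
t 32.25 p [ 635.3 -309.4   65.6] jaw 88.51 toolx [ 0.003 -0.002 -1.   ] open 49.4 F [ 0.9  0.7 -0.3] q [-26.  27.  16.  79.  -0. -24.]
dx,dy [-0.1  0.1] dz -2.8 twists [ -0.  90. -90. 180.]
```

View pics/f5.png

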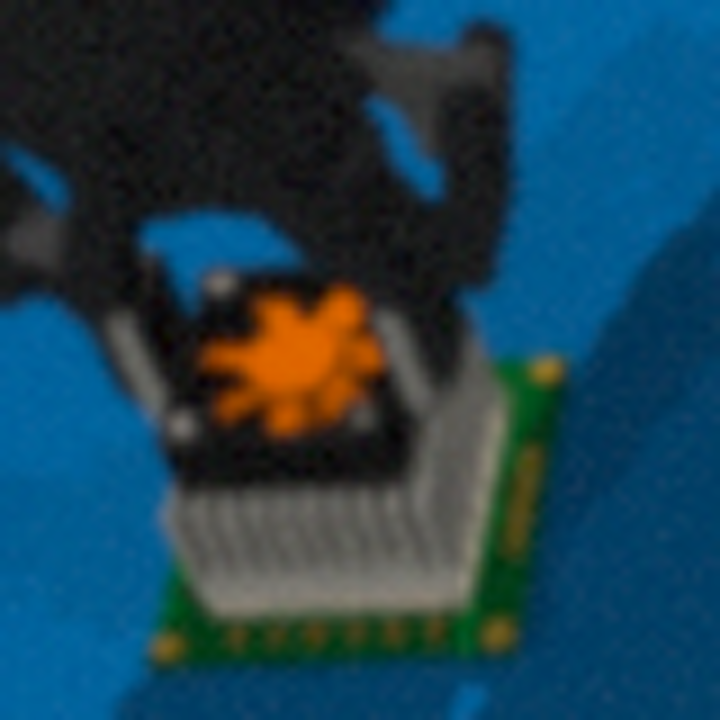

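Request:
jog_arm(deltas=[{"x": 0,"y": 0,"z": -0.5,"twist": 0,"fingers": 0.4},{"x": 0,"y": 0,"z": -1,"twist": 0,"fingers": 0.4},{"x": 0,"y": 0,"z": -1.5,"twist": 0,"fingers": 0.4},{"x": 0,"y": 0,"z": -2,"twist": 0,"fingers": 0.4},{"x": 0,"y": 0,"z": -2.3,"twist": 0,"fingers": 0.4},{"x": 0,"y": 0,"z": -2.3,"twist": 0,"fingers": 0.4},{"x": 0,"y": 0,"z": -2.3,"twist": 0,"fingers": 0.4}])

```text
time: 33.0
ee_pos: [0.6353, -0.3094, 0.0633]
tcp_rot: [-35.6, 89.8, -37.1]
wrist_force: [-0.9, -0.1, -0.8]
opening: 0.0498
```

Request:
jog_arm(deltas=[{"x": 0,"y": 0,"z": -0.2,"twist": 0,"fingers": 0.4},{"x": 0,"y": 0,"z": -0.4,"twist": 0,"fingers": 0.4},{"x": 0,"y": 0,"z": -0.4,"twist": 0,"fingers": 0.4},{"x": 0,"y": 0,"z": -0.4,"twist": 0,"fingers": 0.4}])

```text
time: 33.4
ee_pos: [0.6353, -0.3094, 0.0629]
tcp_rot: [-35.7, 89.8, -37.2]
wrist_force: [-0.8, 0.3, -0.7]
opening: 0.0494
```

Request:
jog_arm(deltas=[{"x": 0,"y": 0,"z": -0.2,"twist": 0,"fingers": 0.4},{"x": 0,"y": 0,"z": -0.4,"twist": 0,"fingers": 0.4},{"x": 0,"y": 0,"z": -0.4,"twist": 0,"fingers": 0.4},{"x": 0,"y": 0,"z": -0.4,"twist": 0,"fingers": 0.4}])

```text
time: 33.8
ee_pos: [0.6353, -0.3095, 0.0629]
tcp_rot: [-34.6, 89.8, -36.1]
wrist_force: [-1.9, -0.2, 3.7]
opening: 0.0497
```

Request:
jog_arm(deltas=[{"x": 0,"y": 0,"z": 0,"twist": 0,"fingers": 0.65},{"x": 0,"y": 0,"z": 0,"twist": 0,"fingers": 0.75},{"x": 0,"y": 0,"z": 0,"twist": 0,"fingers": 0.85},{"x": 0,"y": 0,"z": 0,"twist": 0,"fingers": 0.9},{"x": 0,"y": 0,"z": 0,"twist": 0,"fingers": 0.9},{"x": 0,"y": 0,"z": 8,"twist": 0,"fingers": 0.9},{"x": 0,"y": 0,"z": 25,"twist": 0,"fingers": 0.9},{"x": 0,"y": 0,"z": 50,"twist": 0,"fingers": 0.9},{"x": 0,"y": 0,"z": 75,"twist": 0,"fingers": 0.9},{"x": 0,"y": 0,"z": 85,"twist": 0,"fingers": 0.9}])

```text
time: 34.8
ee_pos: [0.6361, -0.3098, 0.1515]
tcp_rot: [-29.7, 89.5, -31.2]
wrist_force: [0.0, -0.8, 0.9]
opening: 0.0769
```

Request:
jog_arm(deltas=[{"x": -25,"y": 15,"z": 0,"twist": 0,"fingers": 0.9},{"x": -60,"y": 35,"z": 5,"twist": 0,"fingers": 0.9},{"x": -100,"y": 55,"z": 10,"twist": 0,"fingers": 0.9},{"x": -140,"y": 75,"z": 20,"twist": 0,"fingers": 0.9},{"x": -180,"y": 95,"z": 30,"twist": 0,"fingers": 0.9},{"x": -220,"y": 115,"z": 40,"twist": 0,"fingers": 0.9},{"x": -260,"y": 135,"z": 50,"twist": 0,"fingers": 0.9},{"x": -290,"y": 150,"z": 60,"twist": 0,"fingers": 0.9},{"x": -310,"y": 160,"z": 70,"twist": 0,"fingers": 0.9},{"x": -310,"y": 160,"z": 70,"twist": 0,"fingers": 0.9}])

```text
time: 35.8
ee_pos: [0.3248, -0.1492, 0.2232]
tcp_rot: [-27.9, 89.3, -29.4]
wrist_force: [0.4, -1.8, -0.2]
opening: 0.0767
```

```bash
python3 - <<'E'
from h import *
o=bot.get_obs(); print(o["time"],o["ee_pos"],o["q"].round())
c=viewer.camera('top'); s=viewer.camera('scene')
cv2.imwrite('pics/tf.png',c['image'][:,:,::-1]);cv2.imwrite('pics/sf.png',s['image'][:,:,::-1])
t=[cv2.resize(I['image'][y-26:y+26,x-26:x+26,::-1],(260,260),interpolation=cv2.INTER_CUBIC) for I,x,y in((c,383,150),(c,124,213),(c,258,152),(s,111,240),(s,395,173),(s,260,235))]
cv2.imwrite('pics/fin.png',np.vstack([np.hstack(t[:3]),np.hstack(t[3:])]))
E
```

```text
35.8 [ 0.32476518 -0.14918152  0.2232491 ] [-25. -22. -17.  95.  -0. -23.]
```

View pics/fin.png

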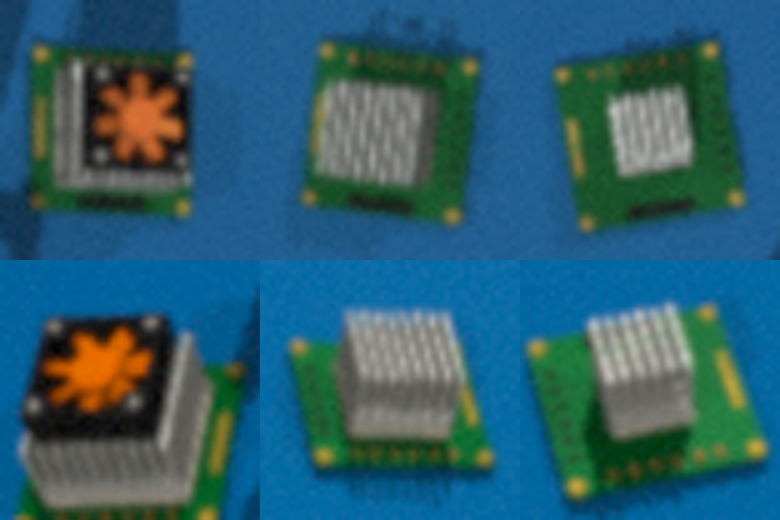

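View pics/tf.png

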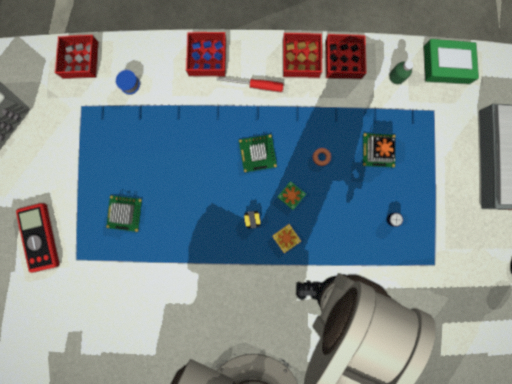

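```bash
python3 - <<'E'
from h import *
T=[]
for n,items in (("top",[((383,150),(636.6,-309.7,-1.4),[(58,.045),(58,.013),(50,.063)]),((124,213),(467.5,331.7,-5.7),[(46,.045),(46,.013)]),((258,152),(623.6,-3.3,10),[(34,.045),(34,.013)])]),
 ("scene",[((111,236),(632.7,-309.3,-1.4),[(58,.045),(58,.013),(50,.063)]),((398,168),(464.2,333.5,-5.7),[(46,.045),(46,.013)]),((260,232),(620.7,-2.3,10),[(34,.045),(34,.013)])])):
    c=viewer.camera(n)
    for (x,y),(X,Y,a),sq in items:
        r=24;f=260/48
        im=cv2.resize(c['image'][y-r:y+r,x-r:x+r,::-1],(260,260),interpolation=cv2.INTER_CUBIC)
        for (w,z),col in zip(sq,[(0,0,255),(0,255,255),(255,0,255)]):
            t=np.radians(a+45+90*np.arange(4)); P=np.c_[X/1000+w/1000/2**.5*np.cos(t),Y/1000+w/1000/2**.5*np.sin(t),np.full(4,z)]
            q=(proj(c,P)-[x-r,y-r]+.5)*f
            cv2.polylines(im,[q.astype(int)],True,col,1)
        T.append(im)
cv2.imwrite('pics/ov.png',np.vstack([np.hstack(T[:3]),np.hstack(T[3:])]))
E
```

```text
(no output)
```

View pics/ov.png

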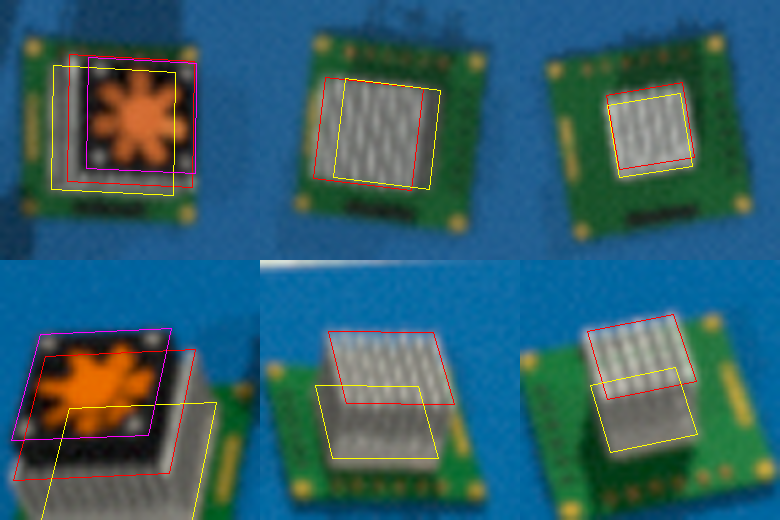

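```bash
python3 - <<'E'
from h import *
T=[]
for n,(x,y),(X,Y,a) in (("top",(383,150),(636.6,-309.7,-1.4)),("scene",(111,236),(632.7,-309.3,-1.4))):
    c=viewer.camera(n)
    r=26;S_=8
    big=cv2.resize(c['image'][y-r:y+r,x-r:x+r].astype(np.float32),None,fx=S_,fy=S_,interpolation=cv2.INTER_CUBIC).clip(0,255).astype(np.uint8)
    R,G,B=[big[...,i].astype(int) for i in range(3)]
    # silver screws: centroids on the fan's top face
    o=((R>120)&(R-B>60)).astype(np.uint8)
    im=big[:,:,::-1].copy()
    # orange hub/blade centroid, z~.060
    m=cv2.moments(o,True); u=np.array([m['m10']/m['m00'],m['m01']/m['m00']]); px=(u+.5)/S_-.5+[x-r,y-r]
    print(n,'orange centroid at z .061',(ray(c,px,.061)*1000).round(1),'pad',X,Y)
    # expected fan / sink top corners
    for (w,z),col in zip([(58,.045),(50,.063)],[(0,0,255),(255,0,255)]):
        t=np.radians(a+45+90*np.arange(4)); P=np.c_[X/1000+w/1000/2**.5*np.cos(t),Y/1000+w/1000/2**.5*np.sin(t),np.full(4,z)]
        for q in proj(c,P): 
            q=(q-[x-r,y-r]+.5)*S_-.5; cv2.circle(im,tuple(int(v) for v in q.round()),2,col,-1)
    T.append(im[:,:390])
cv2.imwrite('pics/ov2.png',np.hstack(T))
E
```

```text
top orange centroid at z .061 [[ 635.6 -309.8   61. ]] pad 636.6 -309.7
scene orange centroid at z .061 [[ 636.3 -304.6   61. ]] pad 632.7 -309.3
```

View pics/ov2.png

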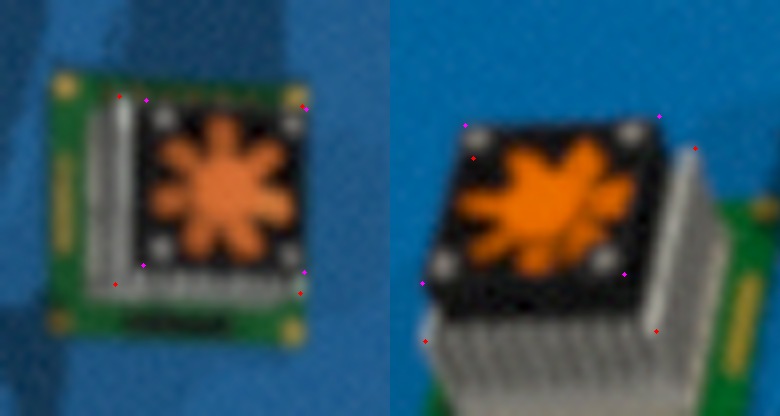

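```bash
python3 -c "
from workcell import ticket,bot
print(bot.get_obs()['time'],ticket.job_done())"
```

```text
the job is handed in; nothing more can be done
36.1 None
```

I set the large, small and medium heat sinks on their matching pads, then the black-framed fan on the large sink. I lowered each part slowly until contact, which showed as about 4–6 N at the wrist, and handed the job in at 36.1 s with the arm clear.

**Checks that agreed:**
- **Large sink:** along x it sits within about 0.5 mm of the pad centre in the top view, and its turn matches the pad within about 0.5°. I checked y only by eye and by overlay.
- **Small sink:** it is within about 1 mm of its pad.
- **Fan:** its four corner screws put it within about 1 mm of centre on the large sink in both views.
- **Bystanders and look-alikes:** the capacitor, transformer, coil and the green and yellow fans look unmoved in the final top picture.

**Checks that disagreed:**
- **Camera offset:** the two cameras differ by about 3 mm in x, so I used their mean.
- **Medium sink:** its outline read about 5 mm off in y. I put this down to its shaded side dropping out of the mask. The overlay of its expected outline agreed to about 1 px (2.4 mm) in the top view. It did not line up cleanly in the scene view, so I have no clean number for y.
- **Fan blades:** the orange blade area read about 4–5 mm off in the scene view but not in the top view. I trusted the screws instead.

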